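# Raise the work rest to the gauge with the wedge and lock it

### The job

Lay the long wooden wedge flat in the tray of the sliding shoe, thin end towards the work rest, let go of it, and then push the loaded shoe along its channel so that the wedge lifts the rest until its pointer stands in the gap between the gauge's two teeth. Then throw the lock lever right over to its other end. Leave the gauge as it is set and every other thing where it lies.

Things in the scene. Friction and masses are not known exactly. Their poses are not given: they have to be found in the camera images.
- fixture: Fixed grey base plate, 12 mm thick, x -90 to 80, y -290 to 150 mm. Origin at table height below the rest's roller; +y: the way the shoe is pushed. Two rails along y (8 tall, inner gap 54, y -290 to 85 mm) make the shoe's channel, centred on x 0, floor z 12 mm. Guide column at x -66, y 0 and gauge post at x 58, y 60, both 97 mm high.
- rest: Work rest: cork-topped platform 70 x 70 mm over the channel, sliding only up and down on the guide column (about 5 N, travel 24 mm, falls back by itself). Its lowest part is a roller, 16 mm diameter, axis across the channel. Origin on the roller's lowest line, at fixture x 0, y 0; at the start 14 mm above the channel floor. Axes as the fixture's. Cork top 36 mm above the origin.
- pointer (a point): end of the flat brass pointer (3 mm thick, 10 mm wide) on the rest, in the middle of its thickness; fixture x 58, y 30 mm. It rises with the rest. At the start its z is 55 mm above the table.
- mark (a point): the height mark: middle of the 9 mm gap between the two brass teeth of the gauge on the gauge post, at the pointer's x and y (the teeth end 3 mm beyond the pointer's end). Set somewhere 5 to 14 mm above the pointer's starting height; it stays where it is set.
- shoe: Loose aluminium shoe in the channel, 50 wide, 0.3 kg, y -95 to 79 mm. Origin on underside, at fixture y -150 to -180 at the start; +y forward, to the rest. Back part (y -95 to -27) a solid block 28 mm tall, pushed on its back face. Before it an open tray: floor 4 mm thick, inside 42 wide, y -27 to 75 (middle y 24 mm); lips 4 mm high above its floor, 4 mm thick.
- shoe_back (a point): middle of the shoe's upright back face, 16 mm above the shoe's underside and 95 mm behind its origin. Pushing the loaded shoe takes 6 to 20 N; the wedge first slips back up to 3 mm against the shoe's block, then lifts the roller 1 mm for every 4 mm of travel, and friction holds it where it is left
- wedge: the long wooden wedge, loose: 96 long, 36 wide, 30 mm thick at the thick end and 6 mm at the thin end (straight taper 1 in 4), flat underside, upright sides, about 60 g. Origin centre of underside; +x towards the thin end, z up. Centre of mass 11 mm from the origin towards the thick end. Laid in the tray its underside is 4 mm above the shoe's underside
- wedge_tip (a point): middle of the thin end of the long wedge, 3 mm above its underside
- lock (a joint): angle of the lock lever, rad: 0 = leaning towards the fixture's -x, 1.0 = thrown right over to the fixture's +x (the end of its swing). It stays where it is left and moves with about 1 N at its ball. Starts between 0 and 0.15.
- lock_tip (a point): centre of the lever's black ball, 26 mm diameter, on a rod 80 mm long; the pivot lies at the fixture's x -30, y 120, z 34 mm and turns about the fixture's y axis (ball above the pivot line at angle 0.5; centre about 104 mm above the table at either end of the swing, 114 mm at the top)
- short_wedge: another wedge, much shorter: 56 long, 36 wide, 5 to 30 mm thick; not to be used. Origin centre of underside, +x towards its thin end
- spacer: plain wooden block 60 x 36 x 22 mm without taper; not to be used. Origin centre of underside
- can: upright can, 52 mm diameter, 150 mm tall; bystander. Origin centre of underside
- tape: roll 96 mm diameter, 24 mm tall, lying flat; bystander. Origin centre of underside
- screwdriver: screwdriver lying on the table; bystander
- chair_leg: square wooden chair leg 200 x 34 x 34 mm lying on the table; bystander. Origin centre of underside
- wrench: wrench lying on the table; bystander
There are look-alikes about, which are no part of the job. Of the things that look like the shoe, the largest one is meant.

How it is judged:
On the way, in this order (a step that is already met when the one before it is completed fails the run):
1. the long wedge lies flat in the shoe's tray, thin end forward, released, the rest not yet raised (x of wedge in the frame of shoe between -0.005 and 0.005 m and y of wedge in the frame of shoe between 0.018 and 0.03 m and z of wedge in the frame of shoe between 0.002 and 0.006 m and y of wedge_tip in the frame of shoe above 0.06 m and angle between wedge's own z axis and vertical below 0.06 rad and contact force between the fingers and wedge below 0.2 N and distance of pointer from where it was at the start of the episode below 0.002 m), for 0.2 s.
2. the wedge in its shoe has lifted the rest so that the pointer is within 3 mm of the mark (x of wedge in the frame of shoe between -0.005 and 0.005 m and y of wedge in the frame of shoe between 0.018 and 0.03 m and z of wedge in the frame of shoe between 0.002 and 0.006 m and y of wedge_tip in the frame of shoe above 0.06 m and angle between wedge's own z axis and vertical below 0.06 rad and z of pointer in the frame of mark between -0.003 and 0.003 m and contact force between wedge and rest above 0.5 N), for 0.3 s.
3. the lock lever is thrown over (0.85 rad or more) (value of joint lock above 0.85 rad), for 0.2 s.
At the end, for the whole second after the job is handed in: The long wedge lies flat in the shoe's tray (within 5 mm sideways, 6 mm lengthwise of the tray's middle), thin end forward; it carries the rest, with the pointer's height within 3 mm of the mark; the lock lever stands at 0.85 rad or more; everything is at rest (all of step 2 and value of joint lock above 0.85 rad and linear speed of each of rest, shoe, wedge below 0.01 m/s); the robot touches nothing.
It fails at once if the gauge was shifted by more than 2 mm (distance of mark from where it was at the start of the episode above 0.002 m).
It fails at once if a bystander was moved by more than 40 mm or the can knocked over (distance of any of short_wedge, spacer, can, tape, screwdriver, chair_leg, wrench from where it was at the start of the episode above 0.04 m or angle between can's own z axis and vertical above 0.5 rad).
It also fails if it takes over 72 s, if anything falls off the work surface, if the arm or the gripper's body presses on something with over 40 N, if the wrist force passes 120 N, or if a joint passes its speed limit or range.

### The arm

A 6-joint arm with a two-finger parallel gripper is mounted at the origin on the work surface. World frame = base frame: x ahead of the robot, y to its left, z up, the work surface at z = 0. Lengths are in m, angles in rad, forces in N, time in s.
With the tool pointing down it reaches from about 0.375 to 0.975 m from the base axis. Payload 3.8 kg.
Tool frame: the origin (TCP) lies midway between the tips of the shut fingers; the grasp point (between the pads) lies 19 mm behind it; z points along the fingers, y is the line along which they close (so a half turn about z gives the same grasp; the last joint's range is limited). The gripper opens to 85 mm and grips with 20 to 120 N. Pads are 22 mm wide; open, the fingers measure 114 mm over their backs; the gripper's body (76 mm by 85 mm) begins 54 mm behind the grasp point. The pads swing forward as they close: fully open they stand 13 mm farther back than shut.
Start: joints at [1.301, 0.264, 1.604, -0, 1.274, -0.037], TCP at [0.156, 0.657, 0.231] pointing down, gripper open.
Joint ranges: [-2.63, 2.63], [-0.94, 2.18], [0.31, 2.57], [-1.31, 4.45], [0, 2.66], [-2.55, 2.55]. Speed limits (rad/s): [2.57, 2.57, 3.14, 3.14, 3.14, 3.14].

### API

Orientations are given as a rotation vector (axis times angle).
In Python, from workcell import read_state, vision, ticket gives the robot as it stands. The module is installed in compiled form; this text tells all that it offers.
- The arm moves only by the tool jog_arm, never from a script. Its arguments are lists of equal length, an entry for each row: "turn": the turn, a rotation vector about the tool's x, y, z in rad, a list of three; "delta_pos": the shift along the tool's x, y, z in m, a list of three; "gripper": the finger opening in m, from 0 to 0.0854. In form: {"turn": [[rx, ry, rz], ...], "delta_pos": [[dx, dy, dz], ...], "gripper": [gripper, ...]}. A call has 1 to 20 rows; each row shifts and turns the commanded pose from where the row before left it, along the tool's axes as they then stand; what a row does not reach is not made up. A row lasts 1/12 s, in which the tool goes at most 41.7 mm and 7.16 degrees, less where a joint would pass 70% of its speed; a pose out of reach is approached as far as the arm can. A call with a gripper value outside its range is refused whole. The fingers move at their own pace and stop on an object; "grip_force" is the grip in N (left out, the last holds). Time passes only in rows, so rows that do not move let the fingers close. It gives the time, the measured TCP pose, the force, the opening and the grip force at its end, in the units of the state.
- read_state(): the state, without advancing time (a new reading comes with each control period).
- vision.read_camera(name): name is "side" or "top" or "wrist"; returns the picture (480x640x3 uint8, red, green, blue); there is no depth.
- vision.calibration(name): a dict with "vfov" (degrees; the focal length in pixels is half the picture's height over the tangent of half this angle, whatever the lens; pixels are square), "cx", "cy" (the principal point, pixels), "dist" ([k1, k2, p1, p2, k3] as OpenCV has them; the pictures are not rectified), "R" (3x3) and "t" (3): a world point X has camera coordinates R X + t; the wrist camera has in their place "mount" (4x4, takes a point from camera to tool coordinates, whose origin is the TCP and whose axes are the flange's). Camera axes: x right, y down, z forward; pixel columns grow to the right and rows downward; lengths in m; the calibration is good to about 2 mm. A picture is of the moment at which its call begins: read the wrist's pose just before it. calibration takes no time and is no camera call.
- ticket.finish_job(): hands the job in; it is judged then, once.
The state is a dict: "time": time; "q": joint angles; "joint_vel": joint speeds; "joint_torque": joint torques, N m; "tool_pos": TCP position; "tcp_rot": TCP orientation; "wrist_force": force on the tool from outside, world axes, zero at the start; "torque": the same for the moment, N m; "width": opening from 0.0 (shut) to 1.0 (fully open); "grip_force": force on a finger pad.
Only numpy, scipy, OpenCV 4.12 (cv2) and the standard library are available. Lean on these libraries where they do the work, as an engineer would, in place of code of your own. Each camera call takes 0.05 s, during which the arm holds its last target. There are 200 camera calls.

## Working session

There is one attempt and no reset: what is moved stays moved. The work goes in short steps, Python scripts to look and compute and a tool call to move; the robot and the scene stay as the last step left them, time stands still between calls to the robot, and variables do not carry over. Pictures are saved under pics/ and viewed, at most 10 in all, crops included, and the job is handed in when it is done.

Besides the shell and the picture viewer there is one more tool, called by a JSON object that holds its "method" and its "body", one argument or row to a line. jog_arm: Moves the arm, as the interface text tells. Its arguments: {"type":"object","properties":{"turn":{"type":"array","items":{"type":"array","items":{"type":"number"}}},"delta_pos":{"type":"array","items":{"type":"array","items":{"type":"number"}}},"gripper":{"type":"array","items":{"type":"number"}},"grip_force":{"type":"number"}},"required":["turn","delta_pos","gripper"]}

```bash
mkdir -p pics; cat > h.py <<'E'
import numpy as np, cv2
from scipy.spatial.transform import Rotation as Ro
from workcell import read_state, vision, ticket
def cam(n,s=None):
    c=vision.calibration(n); f=240/np.tan(np.radians(c['vfov'])/2)
    K=np.array([[f,0,c['cx']],[0,f,c['cy']],[0,0,1.]]); d=np.array(c['dist'],float)
    if n=='wrist':
        M=np.array(c['mount']); T=np.eye(4); T[:3,:3]=Ro.from_rotvec(s['tcp_rot']).as_matrix(); T[:3,3]=s['tool_pos']
        W=T@M; R=W[:3,:3].T; t=-R@W[:3,3]
    else: R=np.array(c['R']); t=np.array(c['t'])
    return K,d,R,t
def ray(C,px):
    K,d,R,t=C
    u=cv2.undistortPoints(np.array(px,float).reshape(-1,1,2),K,d).reshape(-1,2)
    D=np.c_[u,np.ones(len(u))]@R
    return -R.T@t,D
def onz(C,px,z):
    o,D=ray(C,px); return o+D*((z-o[2])/D[:,2])[:,None]
def proj(C,X):
    K,d,R,t=C; return cv2.projectPoints(np.array(X,float).reshape(-1,1,3),cv2.Rodrigues(R)[0],t,K,d)[0].reshape(-1,2)
def tri(CA,a,CB,b):
    o1,d1=ray(CA,a);o2,d2=ray(CB,b);d1=d1[0]/np.linalg.norm(d1[0]);d2=d2[0]/np.linalg.norm(d2[0])
    s=np.linalg.lstsq(np.c_[d1,-d2],o2-o1,rcond=None)[0];p,q=o1+s[0]*d1,o2+s[1]*d2
    return (p+q)/2,np.linalg.norm(p-q)
def shot(n,fn):
    s=read_state(); im=vision.read_camera(n); cv2.imwrite('pics/'+fn,im[:,:,::-1]); return s,im
E
python3 - <<'E'
from h import *
np.set_printoptions(precision=4,suppress=True)
for n in('side','top','wrist'):
    s,_=shot(n,n+'0.png'); K,d,R,t=cam(n,s); print(n,K[0,0],d,-R.T@t, R[2])
print(s)
E
```

```text
side 495.42611499585877 [-0.1184  0.      0.      0.      0.    ] [ 0.2651 -1.0371  0.8839] [ 0.207   0.7562 -0.6208]
top 450.66664784257324 [-0.0084  0.      0.      0.      0.    ] [ 0.3338 -0.0708  1.1278] [ 0.1914  0.0291 -0.9811]
wrist 400.7983393912104 [-0.0874  0.      0.      0.      0.    ] [0.0789 0.6756 0.3724] [ 0.2998 -0.0734 -0.9512]
{'time': 0.1, 'q': array([ 1.3011,  0.2647,  1.6052,  0.    ,  1.2736, -0.0369]), 'joint_vel': array([-0.001 ,  0.0002, -0.0042,  0.0006, -0.0007, -0.0004]), 'joint_torque': array([  0.0005, -51.6704, -36.8593,   0.0001,   0.0063,  -0.    ]), 'tool_pos': array([0.1556, 0.6562, 0.2301]), 'tcp_rot': array([-0.3649, -3.12  ,  0.003 ]), 'wrist_force': array([ 0.3511, -0.8788,  0.6162]), 'torque': array([-0.0216,  0.0104, -0.0123]), 'grip_force': 0.0, 'width': 0.9974860329535669}
```

View pics/top0.png

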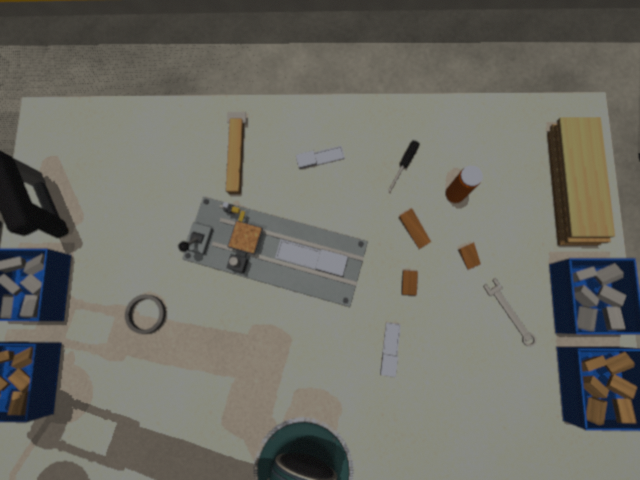

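View pics/side0.png

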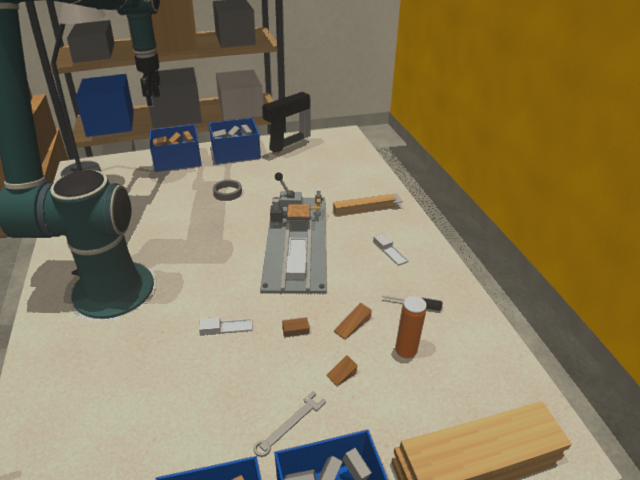

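Top view: the fixture spans (185–367, 198–305) with the rest at (245,237), the shoe at about (312,258), the lock ball at (184,246) and the long wedge at (414,228). In the side view the wedge is at (353,320) and the can is just right of it.

```bash
python3 - <<'E'
from h import *
np.set_printoptions(precision=4,suppress=True)
top=cv2.imread('pics/top0.png'); side=cv2.imread('pics/side0.png')
C=cam('top'); S=cam('side')
# plate corners on z=.012 by grey mask
hsv=cv2.cvtColor(top,cv2.COLOR_BGR2HSV)
print('hsv plate',hsv[225,330],hsv[290,300],'table',hsv[330,300],'wedge',hsv[228,414],hsv[222,410])
m=cv2.inRange(hsv,(0,0,40),(179,60,175)); m[:, :180]=0; m[:,372:]=0; m[:190]=0; m[310:]=0
m=cv2.morphologyEx(m,cv2.MORPH_OPEN,np.ones((3,3)))
c=max(cv2.findContours(m,0,2)[0],key=cv2.contourArea); r=cv2.minAreaRect(c); b=cv2.boxPoints(r)
P=onz(C,b,.012); print(b,P,[np.linalg.norm(P[i]-P[i-1]) for i in range(4)])
w=cv2.inRange(hsv,(3,90,40),(25,255,255)); w[:,:395]=0; w[:,435:]=0;w[:200]=0;w[255:]=0
c=max(cv2.findContours(w,0,2)[0],key=cv2.contourArea); r=cv2.minAreaRect(c); b=cv2.boxPoints(r)
P=onz(C,b,.01); print(b,P,[np.linalg.norm(P[i]-P[i-1]) for i in range(4)],P.mean(0))
a=cv2.resize(top[185:315,175:485],None,fx=2.5,fy=2.5,interpolation=2)
d=cv2.resize(side[165:385,190:450],None,fx=1.2,fy=1.2,interpolation=2)
o=np.zeros((600,800,3),np.uint8); o[:a.shape[0],:a.shape[1]]=a; o[330:330+d.shape[0],:d.shape[1]]=d
w0=cv2.imread('pics/wrist0.png'); w0=cv2.resize(w0,(320,240)); o[340:580,400:720]=w0
cv2.imwrite('pics/c1.png',o)
E
```

```text
hsv plate [ 38  15 138] [ 75   9 109] table [ 32  26 138] wedge [ 14 168 112] [ 14 168 114]
[[180. 190.]
 [371. 190.]
 [371. 309.]
 [180. 309.]] [[ 0.6731  0.3293  0.012 ]
 [ 0.6722 -0.166   0.012 ]
 [ 0.3704 -0.1617  0.012 ]
 [ 0.3675  0.3088  0.012 ]] [np.float64(0.30633389952695655), np.float64(0.49534706538236234), np.float64(0.3018013031956088), np.float64(0.47048363244255786)]
[[398.147  215.9118]
 [411.2353 208.0588]
 [431.     241.    ]
 [417.9117 248.8529]] [[ 0.6043 -0.2339  0.01  ]
 [ 0.6249 -0.2676  0.01  ]
 [ 0.5397 -0.3143  0.01  ]
 [ 0.5197 -0.2809  0.01  ]] [np.float64(0.09681067568677648), np.float64(0.03948267661135731), np.float64(0.09709305106604575), np.float64(0.03887042616538359)] [ 0.5721 -0.2742  0.01  ]
```

View pics/c1.png

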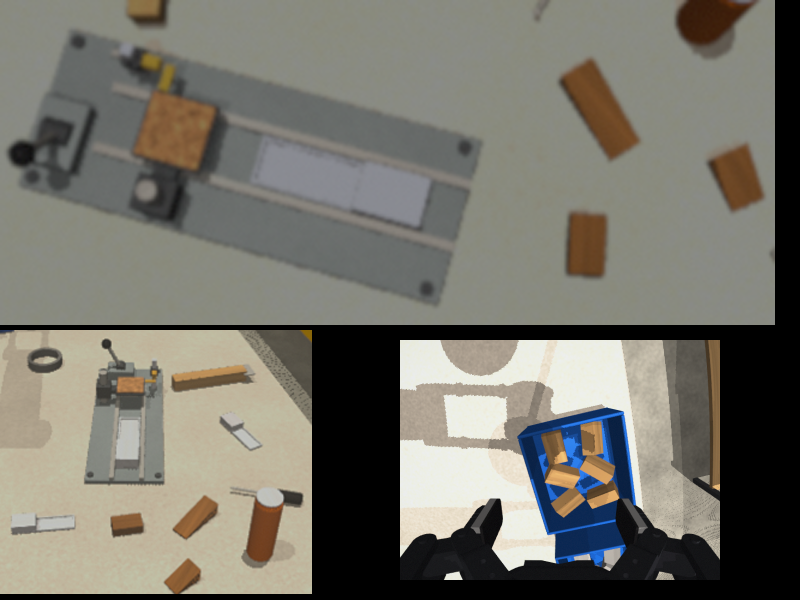

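Crop: the plate corners are at crop (70,30), (482,140), (437,305) and (22,187). The long wedge is at (600,108), but its thin end can't be told at this distance. I'll fly over the fixture with the wrist camera.

{"method": "jog_arm", "body": {
  "turn": [
    [0,0,0],
    [0,0,0],
    [0,0,0],
    [0,0,0],
    [0,0,0],
    [0,0,0],
    [0,0,0],
    [0,0,0],
    [0,0,0],
    [0,0,0],
    [0,0,0],
    [0,0,0],
    [0,0,0],
    [0,0,0],
    [0,0,0],
    [0,0,0],
    [0,0,0],
    [0,0,0],
    [0,0,0],
    [0,0,0]
  ],
  "delta_pos": [
    [-0.024,-0.0256,-0.006],
    [-0.024,-0.0256,-0.006],
    [-0.024,-0.0256,-0.006],
    [-0.024,-0.0256,-0.006],
    [-0.024,-0.0256,-0.006],
    [-0.024,-0.0256,-0.006],
    [-0.024,-0.0256,-0.006],
    [-0.024,-0.0256,-0.006],
    [-0.024,-0.0256,-0.006],
    [-0.024,-0.0256,-0.006],
    [-0.024,-0.0256,-0.006],
    [-0.024,-0.0256,-0.006],
    [-0.024,-0.0256,-0.006],
    [-0.024,-0.0256,-0.006],
    [-0.024,-0.0256,-0.006],
    [-0.024,-0.0256,-0.006],
    [-0.024,-0.0256,-0.006],
    [-0.024,-0.0256,-0.006],
    [-0.024,-0.0256,-0.006],
    [0,0,0]
  ],
  "gripper": [0.085,0.085,0.085,0.085,0.085,0.085,0.085,0.085,0.085,0.085,0.085,0.085,0.085,0.085,0.085,0.085,0.085,0.085,0.085,0.085]
}}

```text
time: 1.82
tool_pos: [0.4899, 0.0734, 0.3462]
tcp_rot: [0.373, 3.116, -0.004]
wrist_force: [0.0, -0.9, 1.6]
width: 0.995
grip_force: 0.0
```

```bash
python3 - <<'E'
from h import *
np.set_printoptions(precision=4,suppress=True)
s,_=shot('wrist','w1.png'); import pickle; pickle.dump(s,open('w1.pkl','wb')); print(s['time'],s['tool_pos'],s['q'])
C=cam('top'); b=np.array([[70,30],[482,140],[437,305],[22,187]])/2.5+[175,185]
P=onz(C,b,.012); print(P,[np.linalg.norm(P[i]-P[i-1]) for i in range(4)])
E
```

```text
1.8167 [0.4899 0.0734 0.3462] [ 0.1007 -0.1342  1.8181 -0.0032  1.4551 -1.2316]
[[ 0.6542  0.2678  0.012 ]
 [ 0.5391 -0.1561  0.012 ]
 [ 0.375  -0.1101  0.012 ]
 [ 0.4901  0.3073  0.012 ]] [np.float64(0.16874598351108186), np.float64(0.43925576006774514), np.float64(0.17044279180319877), np.float64(0.4329333036946172)]
```

View pics/w1.png

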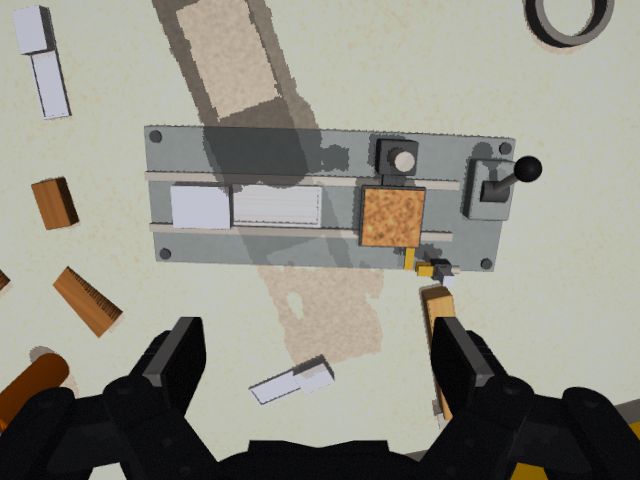

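Wrist view: the fixture is clear. The shoe spans (170–322, 184–228) and the rest is at (392,216). The long wedge runs from (65,272) to (122,330), and its side face widens downwards, so the thin end is the upper-left one, nearest the base and at lower y. That makes the wedge's thin direction about 209°, which needs a tool yaw of about 207°, close to the last joint's limit.

{"method": "jog_arm", "body": {
  "turn": [
    [0,0,0],
    [0,0,0],
    [0,0,0],
    [0,0,0],
    [0,0,0],
    [0,0,0],
    [0,0,0],
    [0,0,0],
    [0,0,0],
    [0,0,0],
    [0,0,-0.11],
    [0,0,-0.11],
    [0,0,-0.11],
    [0,0,-0.11],
    [0,0,-0.11],
    [0,0,-0.11],
    [0,0,0]
  ],
  "delta_pos": [
    [-0.0167,-0.031,0.005],
    [-0.0167,-0.031,0.005],
    [-0.0167,-0.031,0.005],
    [-0.0167,-0.031,0.005],
    [-0.0167,-0.031,0.005],
    [-0.0167,-0.031,0.005],
    [-0.0167,-0.031,0.005],
    [-0.0167,-0.031,0.005],
    [-0.0167,-0.031,0.005],
    [-0.0167,-0.031,0.005],
    [0,0,0.015],
    [0,0,0.015],
    [0,0,0.015],
    [0,0,0.015],
    [0,0,0.015],
    [0,0,0.015],
    [0,0,0]
  ],
  "gripper": [0.085,0.085,0.085,0.085,0.085,0.085,0.085,0.085,0.085,0.085,0.085,0.085,0.085,0.085,0.085,0.085,0.085]
}}

```text
time: 3.28
tool_pos: [0.5759, -0.2593, 0.2007]
tcp_rot: [0.67, -3.063, -0.008]
wrist_force: [-0.9, -0.1, -0.9]
width: 0.996
grip_force: 0.0
```

```bash
python3 - <<'E'
from h import *
import pickle
np.set_printoptions(precision=4,suppress=True)
s,im=shot('wrist','w2.png'); pickle.dump(s,open('w2.pkl','wb')); print(s['time'],s['tool_pos'],s['q'],s['tcp_rot'])
C=cam('wrist',s)
print('expected wedge px',proj(C,[[.572,-.274,.01],[.614,-.25,0],[.53,-.298,0]]))
E
```

```text
3.2833 [ 0.5759 -0.2593  0.2007] [-0.4627  0.2082  1.7295  0.0005  1.2118 -2.4645] [ 0.6704 -3.0632 -0.0083]
expected wedge px [[301.8507 199.9166]
 [307.5475 250.1481]
 [296.5092 140.9184]]
```

View pics/w2.png

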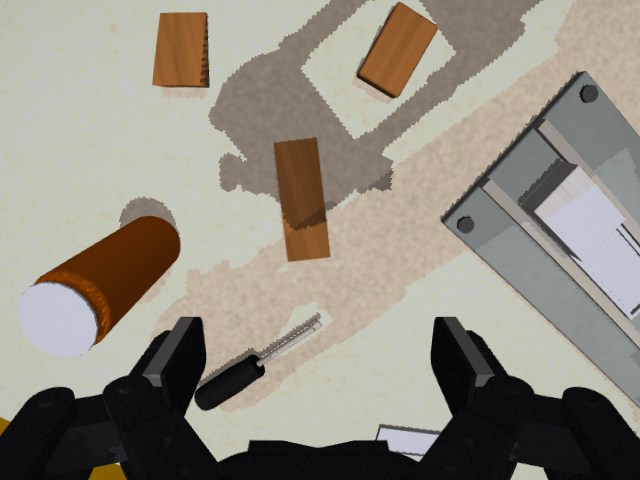

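Wrist view: the wedge is at (275–330, 138–261), between the fingers' sides. The can foot is near (150,220) and the screwdriver tip at (320,318). Next I'll check the thin-end hypothesis and get the pose from the corners.

```bash
python3 - <<'E'
from h import *
import pickle
np.set_printoptions(precision=4,suppress=True)
s=pickle.load(open('w2.pkl','rb')); im=cv2.imread('pics/w2.png'); C=cam('wrist',s)
hsv=cv2.cvtColor(im,cv2.COLOR_BGR2HSV); m=cv2.inRange(hsv,(3,110,30),(22,255,255)); m[:,:240]=0;m[:,345:]=0;m[:110]=0;m[285:]=0
m=cv2.morphologyEx(m,cv2.MORPH_CLOSE,np.ones((3,3)))
c=max(cv2.findContours(m,0,1)[0],key=cv2.contourArea)
q=cv2.approxPolyDP(cv2.convexHull(c),6,True).reshape(-1,2); print(q, cv2.contourArea(c))
q=q[np.argsort(q[:,1])]; U=q[:2][np.argsort(q[:2,0])]; L=q[-2:][np.argsort(q[-2:,0])]
print('nadir',proj(C,[[*(-C[2].T@C[3])[:2],0]]), -C[2].T@C[3])
for zu,zl in((.006,.030),(.030,.006)):
    a=onz(C,U,zu);b=onz(C,L,zl); A,B=a.mean(0),b.mean(0)
    print(zu,'widths',np.linalg.norm(a[0]-a[1]),np.linalg.norm(b[0]-b[1]),'len',np.linalg.norm((A-B)[:2]),'ctr',(A+B)/2,'yaw',np.degrees(np.arctan2(*(A-B)[1::-1])))
# far end bottom edges in wrist1
# can
print('can foot', onz(C,[[150,222]],0))
# gradient view: left/right edge lines
S=cam('side'); print(proj(S,[[.53,-.298,0],[.53,-.298,.03],[.614,-.25,0],[.614,-.25,.03]]))
C1=cam('wrist',pickle.load(open('w1.pkl','rb'))); print(proj(C1,[[.53,-.298,0],[.614,-.25,0]]))
a=cv2.resize(cv2.imread('pics/side0.png')[295:350,325:380],None,fx=7,fy=7,interpolation=2)
b=cv2.resize(cv2.imread('pics/w1.png')[255:345,45:130],None,fx=4.5,fy=4.5,interpolation=2)
o=np.zeros((420,800,3),np.uint8);o[:a.shape[0],:a.shape[1]]=a;o[:b.shape[0],400:400+b.shape[1]]=b[:,:400];cv2.imwrite('pics/c2.png',o)
E
```

```text
[[316 138]
 [329 256]
 [289 261]
 [274 143]] 4981.0
nadir [[315.252  116.2484]] [ 0.5053 -0.2921  0.3433]
0.006 widths 0.03478333740627262 0.03355425726618558 len 0.0949198668150015 ctr [ 0.5702 -0.2744  0.018 ] yaw -148.49615310488136
0.03 widths 0.03230856180938073 0.036124450812531336 len 0.10475697732384236 ctr [ 0.5734 -0.2725  0.018 ] yaw -150.02032980084678
can foot [[ 0.6486 -0.3894  0.    ]]
[[339.2263 334.3529]
 [339.7354 325.6969]
 [366.0344 313.4927]
 [366.9462 304.87  ]]
[[ 61.9829 274.2804]
 [116.0478 320.7991]]
```

View pics/c2.png

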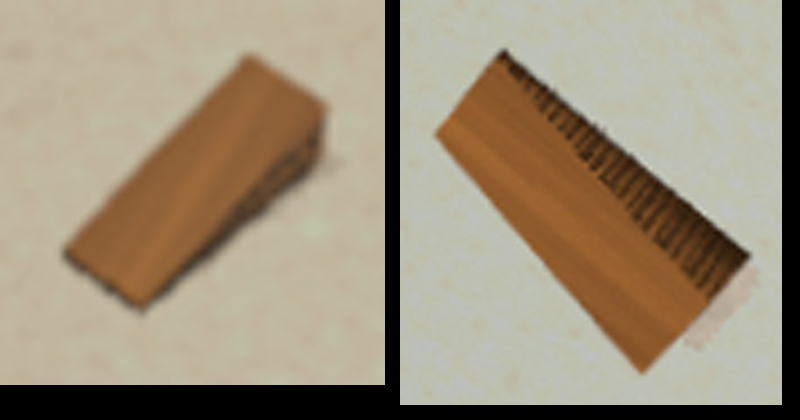

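Both crops confirm it: the thin end is the one near (0.53,-0.298). The centre is about (0.570,-0.274) and the yaw about 210°. I'll grasp near the centre of mass, at (0.580,-0.269).

{"method": "jog_arm", "body": {
  "turn": [
    [0,0,-0.05],
    [0,0,0],
    [0,0,0],
    [0,0,0],
    [0,0,0],
    [0,0,0],
    [0,0,0],
    [0,0,0],
    [0,0,0],
    [0,0,0],
    [0,0,0],
    [0,0,0]
  ],
  "delta_pos": [
    [0,0,0],
    [0.001,-0.0102,0],
    [0,0,0.023],
    [0,0,0.023],
    [0,0,0.023],
    [0,0,0.023],
    [0,0,0.023],
    [0,0,0.023],
    [0,0,0.023],
    [0,0,0.023],
    [0,0,0.0135],
    [0,0,0]
  ],
  "gripper": [0.085,0.085,0.085,0.085,0.085,0.085,0.085,0.085,0.085,0.085,0.085,0.085]
}}

```text
time: 4.33
tool_pos: [0.5801, -0.2705, 0.0047]
tcp_rot: [0.738, -3.049, -0.006]
wrist_force: [-1.3, -0.1, -1.0]
width: 0.998
grip_force: 0.0
```

{"method": "jog_arm", "body": {
  "turn": [
    [0,0,0],
    [0,0,0],
    [0,0,0],
    [0,0,0],
    [0,0,0],
    [0,0,0],
    [0,0,0],
    [0,0,0],
    [0,0,0],
    [0,0,0]
  ],
  "delta_pos": [
    [0,0,0],
    [0,0,0],
    [0,0,0],
    [0,0,0],
    [0,0,0],
    [0,0,0],
    [0,0,0],
    [0,0,0],
    [0,0,0],
    [0,0,0]
  ],
  "gripper": [0.02,0.02,0.02,0.02,0.02,0.02,0.02,0.02,0.02,0.02],
  "grip_force": 40
}}

```text
time: 5.17
tool_pos: [0.5836, -0.2722, 0.01]
tcp_rot: [-0.742, 3.05, -0.004]
wrist_force: [-0.4, -0.4, 6.0]
width: 0.411
grip_force: 41.8
```

```bash
python3 - <<'E'
from h import *
s=read_state(); print(s)
E
```

```text
{'time': 5.1667, 'q': array([-4.75054935e-01,  4.16472934e-01,  1.84637963e+00,  4.09729471e-05,
        8.75062823e-01, -2.52297694e+00]), 'joint_vel': array([0.00115099, 0.00209976, 0.000419  , 0.00083252, 0.00102906,
       0.00230888]), 'joint_torque': array([-8.48224293e-02, -4.84170449e+01, -2.69894958e+01, -5.21709875e-02,
       -1.30611048e-01,  4.36194940e-03]), 'tool_pos': array([ 0.58358949, -0.27215147,  0.00995492]), 'tcp_rot': array([-0.74167619,  3.04990456, -0.00374023]), 'wrist_force': array([-0.43442546, -0.38751315,  6.01021784]), 'torque': array([0.12510973, 0.11089896, 0.0280853 ]), 'grip_force': 41.796353459358215, 'width': 0.41092553504843504}
```

{"method": "jog_arm", "body": {
  "turn": [
    [0,0,0],
    [0,0,0],
    [0,0,0],
    [0,0,0],
    [0,0,0],
    [0,0,0],
    [0,0,0]
  ],
  "delta_pos": [
    [0,0,-0.01],
    [0,0,-0.03],
    [0,0,-0.03],
    [0,0,-0.03],
    [0,0,-0.03],
    [0,0,-0.02],
    [0,0,0]
  ],
  "gripper": [0.02,0.02,0.02,0.02,0.02,0.02,0.02]
}}

```text
time: 5.75
tool_pos: [0.5852, -0.2731, 0.1649]
tcp_rot: [-0.741, 3.045, -0.011]
wrist_force: [0.7, -0.2, 0.4]
width: 0.411
grip_force: 41.1
```

```bash
python3 - <<'E'
from h import *
import pickle
np.set_printoptions(precision=4,suppress=True)
s,im=shot('wrist','w3.png'); pickle.dump(s,open('w3.pkl','wb')); print(s['tool_pos'],s['q'],s['tcp_rot'],s['wrist_force'],s['width'],s['time'])
C=cam('wrist',s); R=Ro.from_rotvec(s['tcp_rot']).as_matrix()
print('expect tip/thick top px', proj(C,np.array(s['tool_pos'])+(R@np.array([[.059,.018,-.0],[.059,-.018,0],[-.037,.018,-.02],[-.037,-.018,-.02]]).T).T))
E
```

```text
[ 0.5852 -0.2731  0.1649] [-0.4751  0.2499  1.747  -0.0001  1.1341 -2.523 ] [-0.7405  3.0448 -0.011 ] [ 0.7193 -0.1904  0.3619] 0.41066375862579463 5.75
expect tip/thick top px [[367.1012 171.4418]
 [265.4656 171.4451]
 [362.8798 429.3206]
 [269.9151 429.2829]]
```

View pics/w3.png

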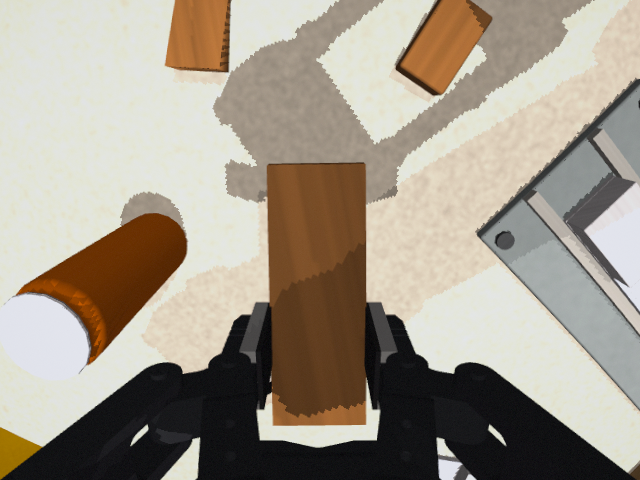

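The wedge is held square between the fingers, thin end at row 163 (columns 267–365) and thick end at row 425. Next I'll work out its offset in the tool frame and the fixture and shoe pose from w1.

```bash
python3 - <<'E'
from h import *
import pickle
np.set_printoptions(precision=4,suppress=True)
s=pickle.load(open('w3.pkl','rb')); C=cam('wrist',s); R=Ro.from_rotvec(s['tcp_rot']).as_matrix(); p=s['tool_pos']
a=onz(C,[[267,164],[365,163]],p[2]-.004); b=onz(C,[[274,425],[365,424]],p[2]+.020)
print('tool coords',(a-p)@R,(b-p)@R)
s=pickle.load(open('w1.pkl','rb')); C=cam('wrist',s); im=cv2.imread('pics/w1.png'); g=cv2.cvtColor(im,cv2.COLOR_BGR2GRAY)
def sub(q,w=4): return cv2.cornerSubPix(g,np.array(q,np.float32).reshape(-1,1,2),(w,w),(-1,-1),(3,50,.01)).reshape(-1,2)
pc=sub([[145,125],[515,138],[493,271],[156,262]]); P=onz(C,pc,.012); print(pc,P,[np.linalg.norm(P[i]-P[i-1]) for i in range(4)])
rect=cv2.minAreaRect(P[:,:2].astype(np.float32))
# rigid fit: fixture coords of corners
F=np.array([[-90,-290],[-90,150],[80,150],[80,-290]])/1000.
def fit(F,W):
    Fc,Wc=F-F.mean(0),W-W.mean(0); th=np.arctan2((Fc[:,0]*Wc[:,1]-Fc[:,1]*Wc[:,0]).sum(),(Fc*Wc).sum())
    r=np.array([[np.cos(th),-np.sin(th)],[np.sin(th),np.cos(th)]]); t=W.mean(0)-r@F.mean(0); return th,r,t
th,r,t=fit(F,P[:,:2]); print('fix th',np.degrees(th),t,'res',(P[:,:2]-F@r.T-t))
toF=lambda X:(X[:,:2]-t)@r
bolts=[[155,136],[505,148],[486,264],[165,254]]; print('bolts',toF(onz(C,bolts,.014)))
sc=sub([[172,185],[230,186],[229,228],[171,227]]); print(sc,'block top',toF(onz(C,sc,.040)))
print('tray front',toF(onz(C,[[322,187],[320,227]],.020)), 'cork',toF(onz(C,sub([[362,186],[424,187],[422,247],[359,245]]),.062)))
print('pivot/ball',toF(onz(C,[[528,169]],.104)))
T=cam('top'); tc=np.array([[70,30],[482,140],[437,305],[22,187]])/2.5+[175,185]
Q=onz(T,tc,.012); print('top fit',[ (np.degrees(x[0]),x[2]) for x in [fit(F[[2,3,0,1]],Q[:,:2])]])
pickle.dump((th,r,t),open('fix.pkl','wb'))
E
```

```text
tool coords [[ 0.0612 -0.0178  0.0038]
 [ 0.0616  0.0176  0.0035]] [[-0.0352 -0.0164 -0.0196]
 [-0.0344  0.0187 -0.02  ]]
[[143.3467 125.6197]
 [515.1937 138.6421]
 [491.1409 269.3799]
 [155.8453 260.8189]] [[ 0.3766 -0.1092  0.012 ]
 [ 0.4935  0.3124  0.012 ]
 [ 0.6529  0.2654  0.012 ]
 [ 0.5392 -0.1538  0.012 ]] [np.float64(0.16864998025757177), np.float64(0.43746825654347277), np.float64(0.16609878286708665), np.float64(0.43429200177406374)]
fix th -15.403286576833212 [0.539  0.1449] res [[ 0.0014  0.0016]
 [ 0.0015 -0.001 ]
 [-0.0031 -0.0028]
 [ 0.0002  0.0022]]
bolts [[-0.0774 -0.2741]
 [-0.0769  0.1377]
 [ 0.0698  0.1374]
 [ 0.0691 -0.274 ]]
[[170.9379 185.344 ]
 [230.543  185.673 ]
 [229.8029 226.8575]
 [172.7088 223.6651]] block top [[-0.0242 -0.2495]
 [-0.0255 -0.1808]
 [ 0.0231 -0.1833]
 [ 0.0212 -0.2509]]
tray front [[-0.0233 -0.0771]
 [ 0.0257 -0.0778]] cork [[-0.0351 -0.0346]
 [-0.0344  0.0339]
 [ 0.0335  0.0375]
 [ 0.0347 -0.0333]]
pivot/ball [[-0.0638  0.1223]]
top fit [(np.float64(-15.212206037173146), array([0.5378, 0.1435]))]
```

{"method": "jog_arm", "body": {
  "turn": [
    [0,0,0.1158],
    [0,0,0.1158],
    [0,0,0.1158],
    [0,0,0.1158],
    [0,0,0.1158],
    [0,0,0.1158],
    [0,0,0.1158],
    [0,0,0.1158],
    [0,0,0.1158],
    [0,0,0.1158],
    [0,0,0.1158],
    [0,0,0.1158],
    [0,0,0.1158],
    [0,0,0.1158],
    [0,0,0.1158],
    [0,0,0.1158],
    [0,0,0.1158],
    [0,0,0.1158],
    [0,0,0.1158],
    [0,0,0.1158]
  ],
  "delta_pos": [
    [0,0,0],
    [0,0,0],
    [0,0,0],
    [0,0,0],
    [0,0,0],
    [0,0,0],
    [0,0,0],
    [0,0,0],
    [0,0,0],
    [0,0,0],
    [0,0,0],
    [0,0,0],
    [0,0,0],
    [0,0,0],
    [0,0,0],
    [0,0,0],
    [0,0,0],
    [0,0,0],
    [0,0,0],
    [0,0,0]
  ],
  "gripper": [0.02,0.02,0.02,0.02,0.02,0.02,0.02,0.02,0.02,0.02,0.02,0.02,0.02,0.02,0.02,0.02,0.02,0.02,0.02,0.02]
}}

```text
time: 7.47
tool_pos: [0.5804, -0.2706, 0.1553]
tcp_rot: [-2.501, -1.895, 0.003]
wrist_force: [-0.5, 0.4, -1.2]
width: 0.406
grip_force: 41.1
```

{"method": "jog_arm", "body": {
  "turn": [
    [0,0,0],
    [0,0,0],
    [0,0,0],
    [0,0,0],
    [0,0,0],
    [0,0,0],
    [0,0,0],
    [0,0,0],
    [0,0,0],
    [0,0,0],
    [0,0,0],
    [0,0,0]
  ],
  "delta_pos": [
    [0.0246,-0.0155,0],
    [0.0246,-0.0155,0],
    [0.0246,-0.0155,0],
    [0.0246,-0.0155,0],
    [0.0246,-0.0155,0],
    [0.0246,-0.0155,0],
    [0.0246,-0.0155,0],
    [0.0246,-0.0155,0],
    [0.0246,-0.0155,0],
    [0.0246,-0.0155,0],
    [0,0,0],
    [0,0,0]
  ],
  "gripper": [0.02,0.02,0.02,0.02,0.02,0.02,0.02,0.02,0.02,0.02,0.02,0.02]
}}

```text
time: 8.47
tool_pos: [0.4958, 0.0081, 0.156]
tcp_rot: [-2.494, -1.907, 0.004]
wrist_force: [0.2, -0.9, -0.9]
width: 0.409
grip_force: 41.1
```

```bash
python3 - <<'E'
from h import *
import pickle
np.set_printoptions(precision=4,suppress=True)
s,im=shot('wrist','w4.png'); pickle.dump(s,open('w4.pkl','wb')); print(s['tool_pos'],s['q'],s['tcp_rot'],s['wrist_force'],s['width'],s['time'])
E
```

```text
[0.4958 0.0081 0.156 ] [-0.0338 -0.013   2.0584 -0.0002  1.0993  0.2314] [-2.494  -1.9073  0.004 ] [ 0.2362 -0.8558 -0.9114] 0.40852432450584214 8.4667
```

View pics/w4.png

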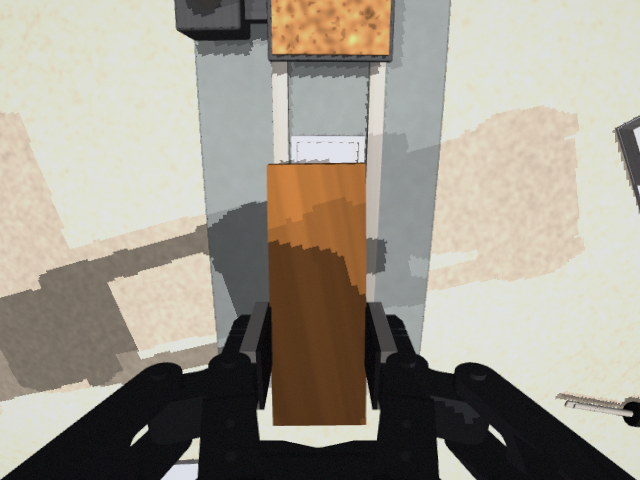

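The shoe's front lip shows at rows 137–163 ahead of the wedge. The rails' inner edges are at about x 288 and 368. I'll compute the lateral, lengthwise and yaw offsets from these.

```bash
python3 - <<'E'
from h import *
import pickle
np.set_printoptions(precision=4,suppress=True)
s=pickle.load(open('w4.pkl','rb')); C=cam('wrist',s); R=Ro.from_rotvec(s['tcp_rot']).as_matrix(); p=s['tool_pos']
im=cv2.imread('pics/w4.png'); g=cv2.GaussianBlur(cv2.cvtColor(im,cv2.COLOR_BGR2GRAY),(3,3),0).astype(int)
T=lambda px,z:(onz(C,px,z)-p)@R
for y in(75,95,115): 
    d=np.diff(g[y,255:400]); i=np.argsort(-abs(d))[:10]+255; print(y,sorted(zip(i.tolist(),d[i-255].tolist())))
for x in(310,330,350):
    d=np.diff(g[120:170,x]); i=np.argsort(-abs(d))[:8]+120; print('col',x,sorted(zip(i.tolist(),d[i-120].tolist())))
d=np.diff(g[152,270:380]); i=np.argsort(-abs(d))[:10]+270; print('row152',sorted(zip(i.tolist(),d[i-270].tolist())))
th,r,t=pickle.load(open('fix.pkl','rb'))
X=np.array([[-.027,-.05],[.027,-.05],[-.025,-.0765],[.025,-.0765],[0,-.0805]]); W=np.c_[X@r.T+t,[.02]*5]; print('proj rails inner & shoe front',proj(C,W))
print('wedge tip tool', T([[267,164],[365,163]],p[2]-.004))
print('front lip 137 px in tool', T([[292,137],[364,136]],.020), T([[288,95],[368,95]],.020))
E
```

```text
75 [(271, 26), (272, 26), (276, -24), (285, -20), (286, -49), (287, -42), (343, -20), (369, 34), (370, 29), (384, -24)]
95 [(271, 18), (286, -44), (287, -36), (289, 20), (365, -27), (366, -29), (368, 46), (369, 50), (383, -23), (384, -24)]
115 [(272, 21), (286, -31), (287, -39), (365, -21), (366, -23), (367, 24), (368, 54), (369, 23), (382, -21), (383, -29)]
col 310 [(135, 29), (136, 18), (159, -24), (160, -25), (161, -33), (162, -43), (164, 30), (165, 13)]
col 330 [(135, 30), (136, 24), (140, -15), (142, 13), (143, 14), (161, -51), (162, -73), (164, 33)]
col 350 [(135, 26), (136, 23), (141, -18), (143, 18), (160, -13), (161, -56), (162, -65), (164, 27)]
row152 [(287, -42), (289, 26), (290, 38), (355, -25), (356, -31), (358, 34), (363, -52), (364, -58), (366, 46), (367, 41)]
proj rails inner & shoe front [[286.0061  93.1148]
 [367.9627  93.5577]
 [289.5992 134.1141]
 [363.6242 134.4977]
 [326.567  140.258 ]]
wedge tip tool [[ 0.0628 -0.0183  0.004 ]
 [ 0.0631  0.0172  0.0039]]
front lip 137 px in tool [[ 0.0651 -0.0174  0.136 ]
 [ 0.0658  0.0312  0.1359]] [[ 0.0923 -0.0196  0.136 ]
 [ 0.0924  0.0331  0.1359]]
```

{"method": "jog_arm", "body": {
  "turn": [
    [0,0,0],
    [0,0,0],
    [0,0,0],
    [0,0,0],
    [0,0,0],
    [0,0,0],
    [0,0,0],
    [0,0,0]
  ],
  "delta_pos": [
    [-0.003,0.006,0],
    [0,0,0.02],
    [0,0,0.02],
    [0,0,0.02],
    [0,0,0.02],
    [0,0,0.02],
    [0,0,0],
    [0,0,0]
  ],
  "gripper": [0.02,0.02,0.02,0.02,0.02,0.02,0.02,0.02]
}}

```text
time: 9.18
tool_pos: [0.5017, 0.0012, 0.0564]
tcp_rot: [-2.498, -1.901, 0.005]
wrist_force: [-0.1, -0.7, -0.2]
width: 0.409
grip_force: 41.0
```

```bash
python3 - <<'E'
from h import *
import pickle
np.set_printoptions(precision=4,suppress=True)
s,im=shot('wrist','w5.png'); pickle.dump(s,open('w5.pkl','wb')); print(s['tool_pos'],s['tcp_rot'],s['time'])
C=cam('wrist',s); R=Ro.from_rotvec(s['tcp_rot']).as_matrix(); p=s['tool_pos']; T=lambda px,z:((onz(C,px,z)-p)@R)[:,:2]
print('proj shoe front outer/inner corners assuming shoe front 7/3mm ahead of tip .0622', proj(C,p+(R@np.array([[.0692,-.025,p[2]-.02],[.0692,.025,p[2]-.02],[.0652,-.021,p[2]-.02],[.0652,.021,p[2]-.02]]).T).T))
g=cv2.GaussianBlur(im[:,:,1],(3,3),0).astype(int)
for x in(300,320,340):
    d=np.diff(g[60:185,x]); i=np.argsort(-abs(d))[:10]+60; print('col',x,[(a,int(d[a-60]),T([[x,a+.5]],.02)[0,0].round(4)) for a in sorted(i)])
for y in(60,80,100):
    d=np.diff(g[y,240:420]); i=np.argsort(-abs(d))[:10]+240; print('row',y,[(a,int(d[a-240]),T([[a+.5,y]],.02)[0,1].round(4)) for a in sorted(i)])
o=np.zeros((480,640,3),np.uint8)
cv2.imwrite('pics/w5c.png',cv2.resize(im[40:240,200:440,::-1],None,fx=3,fy=3,interpolation=2))
E
```

```text
[0.5017 0.0012 0.0564] [-2.4982 -1.9013  0.0047] 9.1833
proj shoe front outer/inner corners assuming shoe front 7/3mm ahead of tip .0622 [[260.2731 140.2625]
 [374.9932 140.2726]
 [269.7161 149.509 ]
 [365.5492 149.5185]]
col 300 [(np.int64(133), -25, np.float64(0.072)), (np.int64(135), 47, np.float64(0.0712)), (np.int64(136), 30, np.float64(0.0707)), (np.int64(144), -24, np.float64(0.0673)), (np.int64(146), 17, np.float64(0.0665)), (np.int64(147), 23, np.float64(0.066)), (np.int64(160), -36, np.float64(0.0604)), (np.int64(161), -51, np.float64(0.0599)), (np.int64(162), -42, np.float64(0.0595)), (np.int64(164), 27, np.float64(0.0586))]
col 320 [(np.int64(133), -19, np.float64(0.072)), (np.int64(135), 38, np.float64(0.0712)), (np.int64(136), 27, np.float64(0.0707)), (np.int64(144), -14, np.float64(0.0673)), (np.int64(159), -37, np.float64(0.0608)), (np.int64(160), -37, np.float64(0.0604)), (np.int64(161), -34, np.float64(0.0599)), (np.int64(162), -35, np.float64(0.0595)), (np.int64(164), 32, np.float64(0.0586)), (np.int64(165), 14, np.float64(0.0582))]
col 340 [(np.int64(132), -11, np
[... 972 characters left out ...]
6, np.float64(-0.027)), (np.int64(374), -35, np.float64(0.0239)), (np.int64(375), -46, np.float64(0.0243)), (np.int64(377), 45, np.float64(0.0251)), (np.int64(378), 59, np.float64(0.0256)), (np.int64(379), 29, np.float64(0.026)), (np.int64(402), -21, np.float64(0.0357))]
row 100 [(np.int64(250), -59, np.float64(-0.0286)), (np.int64(251), -65, np.float64(-0.0281)), (np.int64(253), 44, np.float64(-0.0273)), (np.int64(254), 30, np.float64(-0.0269)), (np.int64(374), -40, np.float64(0.0242)), (np.int64(375), -41, np.float64(0.0246)), (np.int64(377), 59, np.float64(0.0254)), (np.int64(378), 39, np.float64(0.0259)), (np.int64(400), -24, np.float64(0.0353)), (np.int64(401), -21, np.float64(0.0357))]
```

View pics/w5c.png

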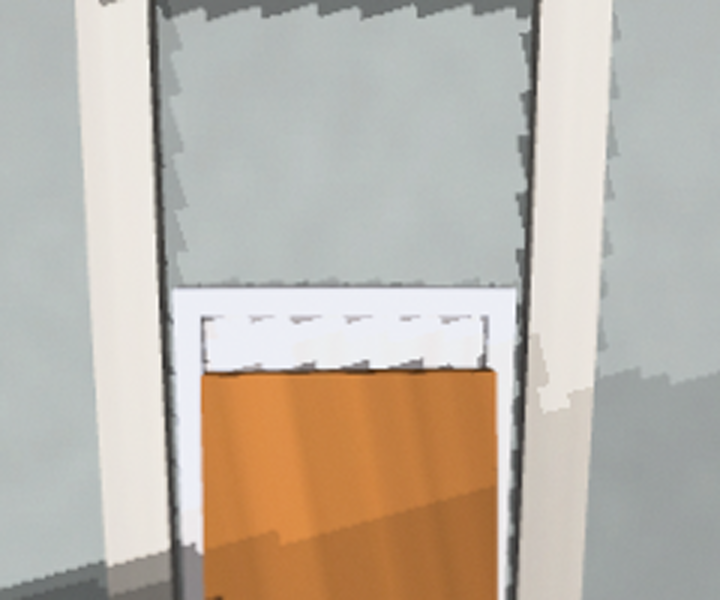

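The shoe front edge is at crop row 287 (tool x 71 mm, wanted about 69.5), and the lateral offset is about -1 mm. I'll correct both, then lower.

{"method": "jog_arm", "body": {
  "turn": [
    [0,0,0],
    [0,0,0],
    [0,0,0],
    [0,0,0],
    [0,0,0],
    [0,0,0]
  ],
  "delta_pos": [
    [0.0015,-0.001,0],
    [0,0,0.01],
    [0,0,0.01],
    [0,0,0.005],
    [0,0,0.003],
    [0,0,0]
  ],
  "gripper": [0.02,0.02,0.02,0.02,0.02,0.02]
}}

```text
time: 9.73
tool_pos: [0.501, 0.0042, 0.0286]
tcp_rot: [-2.497, -1.904, 0.003]
wrist_force: [-1.0, -0.9, 0.0]
width: 0.403
grip_force: 41.0
```

{"method": "jog_arm", "body": {
  "turn": [
    [0,0,0],
    [0,0,0],
    [0,0,0]
  ],
  "delta_pos": [
    [0,0,0.002],
    [0,0,0],
    [0,0,0]
  ],
  "gripper": [0.02,0.02,0.02]
}}

```text
time: 9.98
tool_pos: [0.5023, 0.0042, 0.0279]
tcp_rot: [2.498, 1.905, 0.0]
wrist_force: [-1.2, 0.3, -1.2]
width: 0.408
grip_force: 41.0
```

```bash
python3 - <<'E'
from h import *
s,im=shot('wrist','w6.png'); print(s['tool_pos'],s['wrist_force'],s['time'])
S,i2=shot('side','s6.png')
a=cv2.resize(im[90:240,200:440,::-1],None,fx=3,fy=3,interpolation=2)
cv2.imwrite('pics/w6c.png',a)
E
```

```text
[0.50226172 0.00416064 0.0279211 ] [-1.19095765  0.32942831 -1.24647996] 9.9833
```

View pics/w6c.png

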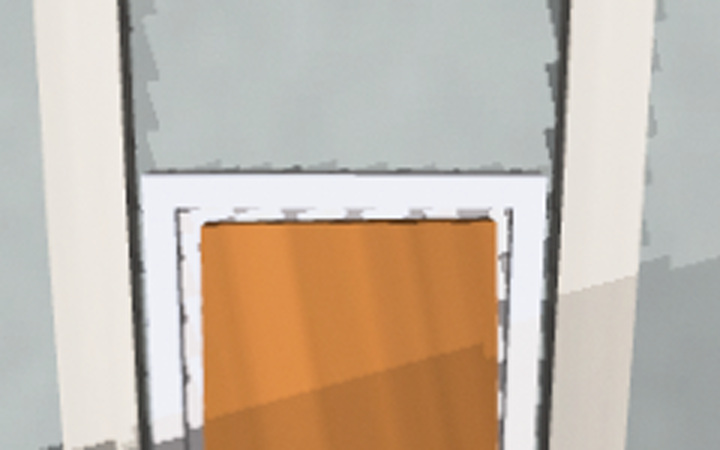

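The wedge tip is inside the tray outline, with side gaps of about 2 mm and a front gap of about 1.5 mm. I'll move back 1 mm, seat it and release.

{"method": "jog_arm", "body": {
  "turn": [
    [0,0,0],
    [0,0,0],
    [0,0,0],
    [0,0,0]
  ],
  "delta_pos": [
    [-0.001,0,0],
    [0,0,0.0015],
    [0,0,0.001],
    [0,0,0]
  ],
  "gripper": [0.02,0.02,0.02,0.02]
}}

```text
time: 10.42
tool_pos: [0.5021, 0.0031, 0.0259]
tcp_rot: [2.498, 1.905, 0.0]
wrist_force: [-0.9, -1.4, 3.3]
width: 0.407
grip_force: 41.6
```

{"method": "jog_arm", "body": {
  "turn": [
    [0,0,0],
    [0,0,0],
    [0,0,0],
    [0,0,0],
    [0,0,0],
    [0,0,0],
    [0,0,0],
    [0,0,0],
    [0,0,0],
    [0,0,0],
    [0,0,0],
    [0,0,0]
  ],
  "delta_pos": [
    [0,0,0],
    [0,0,0],
    [0,0,0],
    [0,0,0],
    [0,0,0],
    [0,0,-0.01],
    [0,0,-0.02],
    [0,0,-0.03],
    [0,0,-0.03],
    [0,0,-0.03],
    [0,0,0],
    [0,0,0]
  ],
  "gripper": [0.05,0.06,0.06,0.06,0.06,0.06,0.06,0.06,0.06,0.06,0.06,0.06]
}}

```text
time: 11.42
tool_pos: [0.5041, 0.0031, 0.1486]
tcp_rot: [2.495, 1.902, 0.008]
wrist_force: [-0.7, -1.2, 0.1]
width: 0.702
grip_force: 0.0
```

```bash
python3 - <<'E'
from h import *
import pickle
s,im=shot('wrist','w7.png'); pickle.dump(s,open('w7.pkl','wb')); print(s['tool_pos'],s['tcp_rot'],s['wrist_force'],s['time'],s['q'])
E
```

```text
[0.50405116 0.00305998 0.14862816] [2.49510917 1.90224762 0.00761431] [-0.72999847 -1.21855118  0.13387129] 11.4167 [-4.33454086e-02  4.30870237e-03  2.05602746e+00 -4.68631215e-06
  1.07493503e+00  2.24685125e-01]
```

View pics/w7.png

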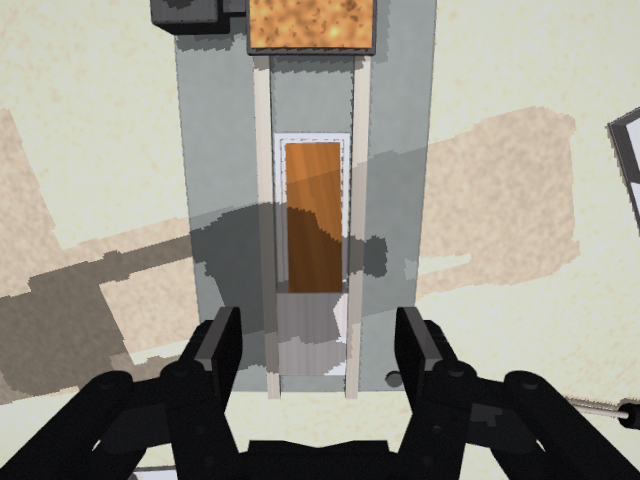

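The wedge lies in the tray against its floor, spanning (285–343, 140–293), with the white lip visible around it. I've used up my picture views, so the rest will be numeric. Next I'll tilt the wrist camera toward the gauge.

{"method": "jog_arm", "body": {
  "turn": [
    [0,0,-0.1122],
    [0,0,-0.1122],
    [0,0,-0.1122],
    [0,0,-0.1122],
    [0,0,-0.1122],
    [0,0,-0.1122],
    [0,0,-0.1122],
    [0,0,-0.1122],
    [0,0,-0.1122],
    [0,0,-0.1122],
    [0,0,-0.1122],
    [0,0,-0.1122],
    [0,0,-0.1122],
    [0,0,-0.1122],
    [0,0,0]
  ],
  "delta_pos": [
    [0,0,-0.005],
    [0,0,-0.005],
    [0,0,-0.005],
    [0,0,-0.005],
    [0,0,-0.005],
    [0,0,-0.005],
    [0,0,0],
    [0,0,0],
    [0,0,0],
    [0,0,0],
    [0,0,0],
    [0,0,0],
    [0,0,0],
    [0,0,0],
    [0,0,0]
  ],
  "gripper": [0.0,0.0,0.0,0.0,0.0,0.0,0.0,0.0,0.0,0.0,0.0,0.0,0.0,0.0,0.0]
}}

```text
time: 12.72
tool_pos: [0.5003, 0.0032, 0.1732]
tcp_rot: [-0.415, -3.11, 0.001]
wrist_force: [0.2, -0.1, -0.2]
width: 0.002
grip_force: 0.0
```

{"method": "jog_arm", "body": {
  "turn": [
    [0,0,0],
    [0,0,0],
    [0,0,0],
    [0,0,0],
    [-0.11,0,0],
    [-0.11,0,0],
    [-0.11,0,0],
    [-0.11,0,0],
    [-0.11,0,0],
    [-0.11,0,0],
    [-0.11,0,0],
    [-0.11,0,0],
    [0,0,0],
    [0,0,0]
  ],
  "delta_pos": [
    [-0.0135,0.0278,0],
    [-0.0135,0.0278,0],
    [-0.0135,0.0278,0],
    [-0.0135,0.0278,0],
    [0,0,0],
    [0,0,0],
    [0,0,0],
    [0,0,0],
    [0,0,0],
    [0,0,0],
    [0,0,0],
    [0,0,0],
    [0,0,0],
    [0,0,0]
  ],
  "gripper": [0.0,0.0,0.0,0.0,0.0,0.0,0.0,0.0,0.0,0.0,0.0,0.0,0.0,0.0]
}}

```text
time: 13.88
tool_pos: [0.5818, 0.0953, 0.1725]
tcp_rot: [0.378, 2.724, 1.281]
wrist_force: [0.2, 1.0, 0.4]
width: 0.002
grip_force: 0.0
```

```bash
python3 - <<'E'
from h import *
import pickle
np.set_printoptions(precision=4,suppress=True)
s,im=shot('wrist','w8.png'); pickle.dump(s,open('w8.pkl','wb')); print(s['tool_pos'],s['tcp_rot'],s['time'],s['q'])
R=Ro.from_rotvec(s['tcp_rot']).as_matrix(); print(R)
C=cam('wrist',s); th,r,t=pickle.load(open('fix.pkl','rb'))
W=lambda x,y,z:[*(r@np.array([x,y])+t),z]
print('cam fix',(-C[2].T@C[3])[:2]@r-t@r,(-C[2].T@C[3])[2],'pointer',proj(C,[W(.058,.03,.055),W(.058,.03,.064),W(.058,.06,.097)]))
hsv=cv2.cvtColor(im,cv2.COLOR_RGB2HSV)
m=cv2.inRange(hsv,(18,130,60),(32,255,255)); n,l,st,ce=cv2.connectedComponentsWithStats(m)
for i in range(1,n):
    if st[i,4]>15: print(st[i],ce[i])
E
```

```text
[0.5818 0.0953 0.1725] [0.3778 2.7237 1.2812] 13.8833 [-0.3547  0.1948  2.0617  0.959   1.2121 -2.164 ]
[[-0.9632  0.1775  0.2017]
 [ 0.2685  0.6134  0.7427]
 [ 0.0081  0.7696 -0.6385]]
cam fix [-0.0242 -0.145 ] 0.2638830031623411 pointer [[249.159  238.2167]
 [257.8144 240.5956]
 [322.6015 239.2031]]
[443  55   8  16 106] [446.2075  62.6321]
[236 208  16  40 512] [243.6406 227.4629]
[  375   220   265   260 40677] [541.6468 334.9957]
[254 226  33  24 591] [270.4162 237.2437]
[318 409   4  10  19] [319.4737 412.6316]
[428 417  29  27 267] [441.2509 429.4232]
[313 432  15  16 132] [321.4545 441.5758]
```

```bash
python3 - <<'E'
import cv2,numpy as np
im=cv2.imread('pics/w8.png'); h=cv2.cvtColor(im,cv2.COLOR_BGR2HSV)
m=cv2.inRange(h,(18,130,0),(32,255,255))
print('u=232..293 step 1; value V/10 (hex-ish 2 digit), . when not brass')
for v in range(206,254,3):
    print(v,' '.join(('%2d'%(h[v,u,2]//10) if m[v,u] else '..') for u in range(232,294)))
E
```

```text
u=232..293 step 1; value V/10 (hex-ish 2 digit), . when not brass
206 .. .. .. .. .. .. .. .. .. .. .. .. .. .. .. .. .. .. .. .. .. .. .. .. .. .. .. .. .. .. .. .. .. .. .. .. .. .. .. .. .. .. .. .. .. .. .. .. .. .. .. .. .. .. .. .. .. .. .. .. .. ..
209 .. .. .. .. .. .. .. .. .. .. 14 15 14 18 22 22 22 21 .. .. .. .. .. .. .. .. .. .. .. .. .. .. .. .. .. .. .. .. .. .. .. .. .. .. .. .. .. .. .. .. .. .. .. .. .. .. .. .. .. .. .. ..
212 .. .. .. .. 11 11 15 22 22 22 22 22 22 22 22 22 22 20 .. .. .. .. .. .. .. .. .. .. .. .. .. .. .. .. .. .. .. .. .. .. .. .. .. .. .. .. .. .. .. .. .. .. .. .. .. .. .. .. .. .. .. ..
215 .. .. .. .. 10 11 15 22 22 22 22 22 22 22 22 22 22 21 16 .. .. .. .. .. .. .. .. .. .. .. .. .. .. .. .. .. .. .. .. .. .. .. .. .. .. .. .. .. .. .. .. .. .. .. .. .. .. .. .. .. .. ..
218 .. .. .. .. .. 11 14 20 22 22 22 22 22 22 22 22 22 22 19 .. .. .. .. .. .. .. .. .. .. .. .. .. .. .. .. .. .. .. .. .. .. .. .. .. .. .. .. .. .. .. .. .. .. .. .. .. .. .. .. .. .. ..
221 .. .. .. .. .. 11 13 19 22 22 22 22 22 22 22 22 22 22 19 .. .. .. .. .. .. .. ..
[... 1305 characters left out ...]
2 20 .. .. .. 11 11 11 11 10 10 10 10 10 10 10 10 11 16 21 22 22 22 22 22 22 22 22 22 22 22 22 22 22 22 18  9 .. .. .. .. .. .. ..
245 .. .. .. .. .. .. .. 10 14 21 22 22 22 22 22 22 22 22 .. .. .. .. .. 11 11 11 10 13 16 18 .. .. .. .. .. 11 14 20 22 22 22 22 22 22 22 22 22 22 22 22 21 19 16 12 .. .. .. .. .. .. .. ..
248 .. .. .. .. .. .. .. .. .. .. .. .. .. .. .. .. .. .. .. .. .. .. .. .. .. .. .. .. .. .. .. .. .. .. .. 11 14 20 22 22 22 22 22 .. .. .. .. .. .. .. .. .. .. .. .. .. .. .. .. .. .. ..
251 .. .. .. .. .. .. .. .. .. .. .. .. .. .. .. .. .. .. .. .. .. .. .. .. .. .. .. .. .. .. .. .. .. .. .. .. .. .. .. .. .. .. .. .. .. .. .. .. .. .. .. .. .. .. .. .. .. .. .. .. .. ..
```

Brass dump: the pointer's front-top edge is at u≈240. The upper tooth's top edge is at u≈268.3 and the lower tooth's bottom edge at about 254. The teeth stand behind the pointer in y, so a view from straight above is needed to get that offset.

{"method": "jog_arm", "body": {
  "turn": [
    [0.11,0,0],
    [0.11,0,0],
    [0.11,0,0],
    [0.11,0,0],
    [0.11,0,0],
    [0.11,0,0],
    [0.11,0,0],
    [0.11,0,0],
    [0,0,0],
    [0,0,0],
    [0,0,0],
    [0,0,0],
    [0,0,0],
    [0,0,0]
  ],
  "delta_pos": [
    [0,0,0],
    [0,0,0],
    [0,0,0],
    [0,0,0],
    [0,0,0],
    [0,0,0],
    [0,0,0],
    [0,0,0],
    [-0.021,0.0166,0.01],
    [-0.021,0.0166,0.01],
    [-0.021,0.0166,0.01],
    [-0.021,0.0166,0.01],
    [0,0,0],
    [0,0,0]
  ],
  "gripper": [0,0,0,0,0,0,0,0,0,0,0,0,0,0]
}}

```text
time: 15.1
tool_pos: [0.6827, 0.1401, 0.1355]
tcp_rot: [0.417, 3.113, -0.001]
wrist_force: [0.5, 0.6, 0.5]
width: -0.002
grip_force: 0.0
```

```bash
python3 - <<'E'
from h import *
import pickle
np.set_printoptions(precision=4,suppress=True)
s,im=shot('wrist','w9.png'); pickle.dump(s,open('w9.pkl','wb')); print(s['tool_pos'],s['tcp_rot'],s['time'])
C=cam('wrist',s); th,r,t=pickle.load(open('fix.pkl','rb'))
W=lambda x,y,z:[*(r@np.array([x,y])+t),z]
print('cam fix',((-C[2].T@C[3])[:2]-t)@r,(-C[2].T@C[3])[2],'pointer',proj(C,[W(.058,.03,.0565),W(.058,.025,.0565),W(.058,.035,.0565)]))
h=cv2.cvtColor(im,cv2.COLOR_RGB2HSV); m=cv2.inRange(h,(18,130,0),(32,255,255))
n,l,st,ce=cv2.connectedComponentsWithStats(m)
for i in range(1,n):
    if st[i,4]>60 and st[i,1]<300: print(st[i],ce[i])
b=[i for i in range(1,n) if st[i,4]>60 and st[i,1]<220 and 230<st[i,0]<400]
u0=min(st[i,0] for i in b)-2;u1=max(st[i,0]+st[i,2] for i in b)+2;v0=min(st[i,1] for i in b);v1=max(st[i,1]+st[i,3] for i in b)
print(u0,u1)
for v in range(v0,v1+2,4): print(v,' '.join(('%2d'%(h[v,u,2]//10) if m[v,u] else '..') for u in range(u0,min(u1,u0+75))))
E
```

```text
[0.6827 0.1401 0.1355] [ 0.417   3.1126 -0.0012] 15.1
cam fix [0.0605 0.0344] 0.2776853845113749 pointer [[309.9309 108.6726]
 [300.4644 108.6658]
 [319.3998 108.6928]]
[ 293   64   20   54 1006] [302.0746  90.7903]
[318  98  35  26 853] [334.5791 109.9965]
[ 383  197   35  111 1108] [397.259  256.7635]
[413 246  27 126 260] [425.6231 308.2846]
291 420
64 .. .. .. .. .. .. .. .. .. .. .. .. .. .. .. ..  7 ..  8  8 .. .. .. .. .. .. .. .. .. .. .. .. .. .. .. .. .. .. .. .. .. .. .. .. .. .. .. .. .. .. .. .. .. .. .. .. .. .. .. .. .. .. .. .. .. .. .. .. .. .. .. .. .. .. ..
68 .. .. 20 21 21 20 20 20 21 20 21 20 20 20 20 20 20 20 21 20 20 .. .. .. .. .. .. .. .. .. .. .. .. .. .. .. .. .. .. .. .. .. .. .. .. .. .. .. .. .. .. .. .. .. .. .. .. .. .. .. .. .. .. .. .. .. .. .. .. .. .. .. .. .. ..
72 .. .. 18 18 17 15 14 14 15 19 21 21 20 20 20 20 20 20 21 20 20 .. .. .. .. .. .. .. .. .. .. .. .. .. .. .. .. .. .. .. .. .. .. .. .. .. .. .. .. .. .. .. .. .. .. .. .. .. .. .. .. .. .. .. .. .. .. .. .. .. .. .. .. .. ..
76 .. .. 14 14 14 15 14 14 14 15 18 20 20 20 21 20 21 20 21 2
[... 12743 characters left out ...]
. .. .. .. ..
300 .. .. .. .. .. .. .. .. .. .. .. .. .. .. .. .. .. .. .. .. .. .. .. .. .. .. .. .. .. .. .. .. .. .. .. .. .. .. .. .. .. .. .. .. .. .. .. .. .. .. .. .. .. .. .. .. .. .. .. .. .. .. .. .. .. .. .. .. .. .. .. .. .. .. ..
304 .. .. .. .. .. .. .. .. .. .. .. .. .. .. .. .. .. .. .. .. .. .. .. .. .. .. .. .. .. .. .. .. .. .. .. .. .. .. .. .. .. .. .. .. .. .. .. .. .. .. .. .. .. .. .. .. .. .. .. .. .. .. .. .. .. .. .. .. .. .. .. .. .. .. ..
308 .. .. .. .. .. .. .. .. .. .. .. .. .. .. .. .. .. .. .. .. .. .. .. .. .. .. .. .. .. .. .. .. .. .. .. .. .. .. .. .. .. .. .. .. .. .. .. .. .. .. .. .. .. .. .. .. .. .. .. .. .. .. .. .. .. .. .. .. .. .. .. .. .. .. ..
```

```bash
python3 - <<'E'
from h import *
import pickle
th,r,t=pickle.load(open('fix.pkl','rb'))
def yz(name,u,v):
    C=cam('wrist',pickle.load(open(name+'.pkl','rb'))); o,d=ray(C,[[u,v]]); d=d[0]
    oy=((o[:2]-t)@r)[1]; dy=(d[:2]@r)[1]; return oy,o[2],dy,d[2]
def aty(L,z): return L[0]+L[2]*(z-L[1])/L[3]
def inter(a,b,ba,bb):
    # y=oy+k*(z-oz)
    ka,kb=a[2]/a[3],b[2]/b[3]; z=((b[0]-bb-kb*b[1])-(a[0]-ba-ka*a[1]))/(ka-kb); return z,a[0]-ba+ka*(z-a[1])
p8,p9=yz('w8',240.2,239),yz('w9',292.8,104); b8=aty(p8,.0565)-.025; b9=aty(p9,.0565)-.025
p8b=yz('w8',251.5,239);p9b=yz('w9',311.9,104)
print('bias',b8,b9,'pointer back edge y',aty(p8b,.0565)-b8,aty(p9b,.0565)-b9)
for u8 in(267.8,268.3,268.8):
  for u9 in(317.5,318): 
    z,y=inter(yz('w8',u8,241),yz('w9',u9,106),b8,b9); print(u8,u9,'upper tooth top front z,y',z,y,'mark',z-.0075,'rise',z-.0625)
z,y=inter(yz('w8',268.3,241),yz('w9',317.7,106),b8,b9)
for u in(254,254.6,255): L=yz('w8',u,241); k=L[2]/L[3]; print('lower bottom',u,L[1]+(y+b8-L[0])/k)
for u in(285.3,): z2,y2=inter(yz('w8',u,239),yz('w9',351.7,104),b8,b9); print('upper back edge',z2,y2)
E
```

```text
bias -0.0035741389909791713 -0.004019347357104568 pointer back edge y 0.03503712555417705 0.035061973313855535
267.8 317.5 upper tooth top front z,y 0.06997585925540768 0.03803999196997124 mark 0.06247585925540768 rise 0.0074758592554076825
267.8 318 upper tooth top front z,y 0.0697076091895523 0.038287301026670856 mark 0.062207609189552295 rise 0.007207609189552294
268.3 317.5 upper tooth top front z,y 0.07047843163408637 0.038040996716889375 mark 0.06297843163408637 rise 0.007978431634086375
268.3 318 upper tooth top front z,y 0.0702115220609849 0.03828770794483394 mark 0.0627115220609849 rise 0.007711522060984896
268.8 317.5 upper tooth top front z,y 0.07097973850811794 0.0380419989338 mark 0.06347973850811794 rise 0.008479738508117937
268.8 318 upper tooth top front z,y 0.07071416270630788 0.03828811383565295 mark 0.06321416270630789 rise 0.008214162706307884
lower bottom 254 0.055434725002705604
lower bottom 254.6 0.05608412033748114
lower bottom 255 0.0565159056273849
upper back edge 0.07021018190807983 0.054938173003376445
```

The mark is about 63 mm high, so the rest must rise about 8 mm; the pointer width and the 17 mm teeth check out. Now I'll go behind the shoe.

{"method": "jog_arm", "body": {
  "turn": [
    [0,0,0],
    [0,0,0],
    [0,0,0],
    [0,0,0],
    [0,0,0],
    [0,0,0],
    [0,0,0],
    [0,0,0],
    [0,0,0],
    [0,0,0],
    [0,0,0],
    [0,0,0],
    [0,0,0]
  ],
  "delta_pos": [
    [0,0,-0.015],
    [0,0,-0.01],
    [0.014,-0.0318,0],
    [0.014,-0.0318,0],
    [0.014,-0.0318,0],
    [0.014,-0.0318,0],
    [0.014,-0.0318,0],
    [0.014,-0.0318,0],
    [0.014,-0.0318,0],
    [0.014,-0.0318,0],
    [0.014,-0.0318,0],
    [0.014,-0.0318,0],
    [0,0,0]
  ],
  "gripper": [0,0,0,0,0,0,0,0,0,0,0,0,0]
}}

```text
time: 16.23
tool_pos: [0.4596, -0.1356, 0.1627]
tcp_rot: [0.426, 3.11, -0.005]
wrist_force: [-0.2, 1.1, -0.3]
width: -0.001
grip_force: 0.0
```

```bash
python3 - <<'E'
from h import *
import pickle
np.set_printoptions(precision=4,suppress=True)
s,im=shot('wrist','w10.png'); pickle.dump(s,open('w10.pkl','wb')); p=s['tool_pos']; print(p,s['tcp_rot'],s['time'])
C=cam('wrist',s); th,r,t=pickle.load(open('fix.pkl','rb')); R=Ro.from_rotvec(s['tcp_rot']).as_matrix()
W=lambda x,y,z:[*(r@np.array([x,y])+t),z]
print('pred block top corners (back -x,+x; front -x,+x)',proj(C,[W(-.025,-.2505,.04),W(.025,-.2505,.04),W(-.025,-.1825,.04),W(.025,-.1825,.04)]))
h=cv2.cvtColor(im,cv2.COLOR_RGB2HSV); m=cv2.inRange(h,(100,5,120),(140,60,255)); n,l,st,ce=cv2.connectedComponentsWithStats(m)
for i in np.argsort(-st[1:,4])[:4]+1: print(st[i],ce[i], cv2.boxPoints(cv2.minAreaRect(np.argwhere(l==i)[:,::-1].astype(np.float32))).round(0).tolist())
print('tcp fix',(p[:2]-t)@r)
E
```

```text
[ 0.4596 -0.1356  0.1627] [ 0.4265  3.1103 -0.005 ] 16.2333
pred block top corners (back -x,+x; front -x,+x) [[377.8188 200.3527]
 [374.8428 269.4301]
 [477.0116 200.5924]
 [468.8776 268.9397]]
[ 377  195  225   74 4419] [476.8398 220.551 ] [[377.0, 268.0], [377.0, 195.0], [601.0, 195.0], [601.0, 268.0]]
[ 121    0   50   95 3222] [148.3796  43.2427] [[121.0, 0.0], [160.0, -8.0], [179.0, 87.0], [140.0, 95.0]]
[376 241  60  10 247] [400.919  243.1781] [[376.0, 250.0], [376.0, 241.0], [435.0, 241.0], [435.0, 250.0]]
[386 248  27   2  47] [399.2553 248.5532] [[386.0, 248.0], [412.0, 248.0], [412.0, 249.0], [386.0, 249.0]]
tcp fix [-0.0021 -0.2914]
```

The shoe's back edge is where predicted (u 377). I'll descend.

{"method": "jog_arm", "body": {
  "turn": [
    [0,0,0],
    [0,0,0],
    [0,0,0],
    [0,0,0],
    [0,0,0],
    [0,0,0],
    [0,0,0]
  ],
  "delta_pos": [
    [-0.001,0,0.026],
    [0,0,0.026],
    [0,0,0.026],
    [0,0,0.026],
    [0,0,0.02],
    [0,0,0.008],
    [0,0,0]
  ],
  "gripper": [0,0,0,0,0,0,0]
}}

```text
time: 16.87
tool_pos: [0.4629, -0.131, 0.0275]
tcp_rot: [-0.419, -3.111, -0.001]
wrist_force: [-0.0, -0.1, 1.1]
width: 0.001
grip_force: 0.0
```

{"method": "jog_arm", "body": {
  "turn": [
    [0,0,0],
    [0,0,0],
    [0,0,0],
    [0,0,0],
    [0,0,0],
    [0,0,0]
  ],
  "delta_pos": [
    [0,0.006,0],
    [0,0.006,0],
    [0,0.006,0],
    [0,0.006,0],
    [0,0.006,0],
    [0,0.006,0]
  ],
  "gripper": [0,0,0,0,0,0]
}}

```text
time: 17.37
tool_pos: [0.4747, -0.0978, 0.0298]
tcp_rot: [0.418, 3.111, -0.003]
wrist_force: [-1.4, -6.0, 5.6]
width: -0.001
grip_force: 3.7
```

{"method": "jog_arm", "body": {
  "turn": [
    [0,0,0],
    [0,0,0],
    [0,0,0],
    [0,0,0],
    [0,0,0],
    [0,0,0],
    [0,0,0],
    [0,0,0],
    [0,0,0],
    [0,0,0],
    [0,0,0],
    [0,0,0]
  ],
  "delta_pos": [
    [0,0.006,0],
    [0,0.006,0],
    [0,0.006,0],
    [0,0.006,0],
    [0,0.006,0],
    [0,0.006,0],
    [0,0.006,0],
    [0,0.006,0],
    [0,0.006,0],
    [0,0.006,0],
    [0,0.004,0],
    [0,0,0]
  ],
  "gripper": [0,0,0,0,0,0,0,0,0,0,0,0]
}}

```text
time: 18.37
tool_pos: [0.4916, -0.0355, 0.0298]
tcp_rot: [0.417, 3.111, -0.002]
wrist_force: [-1.1, -3.6, 5.2]
width: -0.001
grip_force: 2.5
```

```bash
cat > st.py <<'E'
from h import *
import pickle
np.set_printoptions(precision=4,suppress=True)
th,r,t=pickle.load(open('fix.pkl','rb'))
s=read_state(); p=s['tool_pos']; print('tcp fix',(p[:2]-t)@r,p[2],'F fix',s['wrist_force'][:2]@r,s['wrist_force'][2],s['time'])
E
python3 st.py
```

```text
tcp fix [ 0.0023 -0.1864] 0.02978188106899711 F fix [-0.071  -3.7508] 5.2160687688047105 18.3667
```

{"method": "jog_arm", "body": {
  "turn": [
    [0,0,0],
    [0,0,0],
    [0,0,0],
    [0,0,0],
    [0,0,0]
  ],
  "delta_pos": [
    [0,0.005,0],
    [0,0.005,0],
    [0,0.005,0],
    [0,0.005,0],
    [0,0,0]
  ],
  "gripper": [0,0,0,0,0]
}}

```text
time: 18.78
tool_pos: [0.4969, -0.0162, 0.0298]
tcp_rot: [0.418, 3.111, -0.002]
wrist_force: [-1.0, -3.0, 4.8]
width: 0.001
grip_force: 2.6
```

{"method": "jog_arm", "body": {
  "turn": [
    [0,0,0],
    [0,0,0],
    [0,0,0],
    [0,0,0],
    [0,0,0]
  ],
  "delta_pos": [
    [0,0.005,0],
    [0,0.005,0],
    [0,0.005,0],
    [0,0,0],
    [0,0,0]
  ],
  "gripper": [0,0,0,0,0]
}}

```text
time: 19.2
tool_pos: [0.5002, -0.0032, 0.0298]
tcp_rot: [0.417, 3.112, -0.005]
wrist_force: [-1.9, -9.3, 7.9]
width: -0.006
grip_force: 5.9
```

```bash
python3 st.py
```

```text
tcp fix [ 0.002 -0.153] 0.029792266694060626 F fix [ 0.6265 -9.5219] 7.948566755471432 19.2
```

Roller contact felt (9.5 N). I'll push 15 mm more, then look.

{"method": "jog_arm", "body": {
  "turn": [
    [0,0,0],
    [0,0,0],
    [0,0,0],
    [0,0,0],
    [0,0,0],
    [0,0,0]
  ],
  "delta_pos": [
    [0,0.004,0],
    [0,0.004,0],
    [0,0.004,0],
    [0,0.003,0],
    [0,0,0],
    [0,0,0]
  ],
  "gripper": [0,0,0,0,0,0]
}}

```text
time: 19.7
tool_pos: [0.504, 0.0108, 0.0298]
tcp_rot: [0.417, 3.113, -0.006]
wrist_force: [-3.3, -11.5, 8.0]
width: -0.003
grip_force: 6.9
```

```bash
python3 st.py; python3 - <<'E'
from h import *
import pickle
np.set_printoptions(precision=4,suppress=True)
th,r,t=pickle.load(open('fix.pkl','rb'));W=lambda x,y,z:[*(r@np.array([x,y])+t),z]
s,im=shot('wrist','w11.png'); C=cam('wrist',s)
print('pointer/mark pred in wrist',proj(C,[W(.058,.03,.055),W(.058,.046,.0705)]), 'top cam',proj(cam('top'),[W(.058,.03,.055),W(.058,.03,.063)]),'side',proj(cam('side'),[W(.058,.025,.055),W(.058,.025,.063),W(.058,.038,.063)]))
E
```

```text
tcp fix [ 0.0018 -0.1385] 0.029765623101397656 F fix [ -0.1252 -11.9897] 7.997253022128727 19.7
pointer/mark pred in wrist [[696.7211 454.0088]
 [744.7707 471.4494]] top cam [[240.8535 212.184 ]
 [240.1931 211.388 ]] side [[318.0612 206.8786]
 [318.0912 204.6515]
 [318.095  202.2592]]
```

{"method": "jog_arm", "body": {
  "turn": [
    [0,0,0],
    [0,0,0],
    [0,0,0],
    [0,0,0],
    [0,0,0],
    [0,0,0],
    [0,0,0],
    [0,0,0],
    [0,0,0],
    [0,0,0],
    [0,0,0]
  ],
  "delta_pos": [
    [0,-0.008,0],
    [0,-0.007,0],
    [0,0,-0.0285],
    [0,0,-0.0285],
    [0,0,-0.0285],
    [0,0,-0.0285],
    [0,0,-0.0285],
    [-0.0132,0.0293,0],
    [-0.0132,0.0293,0],
    [-0.0132,0.0293,0],
    [-0.0132,0.0293,0]
  ],
  "gripper": [0,0,0,0,0,0,0,0,0,0,0]
}}

```text
time: 20.67
tool_pos: [0.5819, 0.0985, 0.1711]
tcp_rot: [0.421, 3.113, 0.001]
wrist_force: [0.4, -0.3, 0.3]
width: -0.001
grip_force: 0.0
```

{"method": "jog_arm", "body": {
  "turn": [
    [-0.11,0,0],
    [-0.11,0,0],
    [-0.11,0,0],
    [-0.11,0,0],
    [-0.11,0,0],
    [-0.11,0,0],
    [-0.11,0,0],
    [-0.11,0,0],
    [0,0,0],
    [0,0,0]
  ],
  "delta_pos": [
    [0,0,0],
    [0,0,0],
    [0,0,0],
    [0,0,0],
    [0,0,0],
    [0,0,0],
    [0,0,0],
    [0,0,0],
    [0,0,0],
    [0,0,0]
  ],
  "gripper": [0,0,0,0,0,0,0,0,0,0]
}}

```text
time: 21.5
tool_pos: [0.5804, 0.0963, 0.1689]
tcp_rot: [0.374, 2.722, 1.28]
wrist_force: [-0.4, 0.6, -0.9]
width: 0.002
grip_force: 0.0
```

```bash
cat > gauge.py <<'E'
from h import *
import sys,pickle
th,r,t=pickle.load(open('fix.pkl','rb'))
s,im=shot('wrist',sys.argv[1]); C=cam('wrist',s)
h=cv2.cvtColor(im,cv2.COLOR_RGB2HSV); m=cv2.inRange(h,(18,130,0),(32,255,255)); n,l,st,ce=cv2.connectedComponentsWithStats(m)
for i in range(1,n):
    if st[i,4]>100 and 200<st[i,0]<340 and st[i,1]<300: print(st[i],ce[i])
v0=int(sys.argv[2]) if len(sys.argv)>2 else 241
for v in (v0-21,v0-9,v0,v0+5): print(v,' '.join('%2d'%(h[v,u,2]//10) if m[v,u] else '.' for u in range(232,292)))
def yat(u,v,z):
    o,d=ray(C,[[u,v]]); d=d[0]; return ((o[:2]-t)@r)[1]+(d[:2]@r)[1]*(z-o[2])/d[2]
def zat(u,v,y):
    o,d=ray(C,[[u,v]]); d=d[0]; return o[2]+d[2]*(y-((o[:2]-t)@r)[1])/(d[:2]@r)[1]
E
python3 - <<'E'
E
python3 -i gauge.py w12.png <<'E'
print(s['tool_pos'],s['time'])
E
```

```text
[ 245  212   45   41 1089] [263.42883379 236.13682277]
220 . . . . . . . . . . . . . 10 13 19 22 22 22 22 22 22 22 22 22 22 19 . . . . . . . . . . . . . . . . . . . . . . . . . . . . . . . . .
232 . . . . . . . . . . . . . . 11 14 21 22 22 22 22 22 22 22 22 22 22 17 . 10 10 11 11 11 12 13 13 13 13 13 12 12 11 12 11 . . . .  7  8  9 12 15 17 19 14 . . .
241 . . . . . . . . . . . . . . 11 11 17 22 22 22 22 22 22 22 22 22 22 19 12 10 10 10 10 10 10 10 10 11 11 18 22 22 22 22 22 22 22 22 22 22 22 22 22 22 22 22 16 . . .
246 . . . . . . . . . . . . . . 11 11 15 21 23 22 22 22 22 22 22 22 22 21 15 11 10 10 10 13 13 10 10 10 11 16 21 22 22 22 22 22 22 22 22 22 22 22 22 22 22 22 19 11 . .
[0.5804168  0.09634814 0.16891308] 21.5>>> >>>
```

The pointer-to-upper-tooth distance shrank from 28.1 to 23.0 px, a rise of about 5.3 mm. About 11 mm more travel is needed, so I'll go back and push.

{"method": "jog_arm", "body": {
  "turn": [
    [0.11,0,0],
    [0.11,0,0],
    [0.11,0,0],
    [0.11,0,0],
    [0.11,0,0],
    [0.11,0,0],
    [0.11,0,0],
    [0.11,0,0],
    [0,0,0],
    [0,0,0],
    [0,0,0],
    [0,0,0],
    [0,0,0],
    [0,0,0]
  ],
  "delta_pos": [
    [0,0,0],
    [0,0,0],
    [0,0,0],
    [0,0,0],
    [0,0,0],
    [0,0,0],
    [0,0,0],
    [0,0,0],
    [0.0132,-0.0303,0],
    [0.0132,-0.0303,0],
    [0.0132,-0.0303,0],
    [0.0132,-0.0303,0],
    [0,0,0],
    [0,0,0]
  ],
  "gripper": [0,0,0,0,0,0,0,0,0,0,0,0,0,0]
}}

```text
time: 22.72
tool_pos: [0.499, -0.0054, 0.1728]
tcp_rot: [0.42, 3.109, -0.001]
wrist_force: [0.4, 0.1, 0.3]
width: 0.002
grip_force: 0.0
```

```bash
python3 st.py
```

```text
tcp fix [ 0.0013 -0.1555] 0.1728162030756919 F fix [0.3234 0.2002] 0.2539468793586821 22.7167
```

{"method": "jog_arm", "body": {
  "turn": [
    [0,0,0],
    [0,0,0],
    [0,0,0],
    [0,0,0],
    [0,0,0],
    [0,0,0],
    [0,0,0]
  ],
  "delta_pos": [
    [0,0,0.03],
    [0,0,0.03],
    [0,0,0.03],
    [0,0,0.03],
    [0,0,0.018],
    [0,0,0.005],
    [0,0,0]
  ],
  "gripper": [0,0,0,0,0,0,0]
}}

```text
time: 23.3
tool_pos: [0.4984, -0.0044, 0.027]
tcp_rot: [-0.417, -3.112, 0.0]
wrist_force: [-0.6, 0.5, 0.3]
width: -0.004
grip_force: 0.0
```

{"method": "jog_arm", "body": {
  "turn": [
    [0,0,0],
    [0,0,0],
    [0,0,0],
    [0,0,0],
    [0,0,0],
    [0,0,0],
    [0,0,0],
    [0,0,0]
  ],
  "delta_pos": [
    [0,0.005,0],
    [0,0.005,0],
    [0,0.004,0],
    [0,0.003,0],
    [0,0.003,0],
    [0,0.003,0],
    [0,0,0],
    [0,0,0]
  ],
  "gripper": [0,0,0,0,0,0,0,0]
}}

```text
time: 23.97
tool_pos: [0.5054, 0.0147, 0.0295]
tcp_rot: [0.417, 3.112, -0.005]
wrist_force: [-2.7, -9.2, 5.2]
width: -0.005
grip_force: 5.6
```

```bash
python3 st.py
```

```text
tcp fix [ 0.0022 -0.1344] 0.029520714332394546 F fix [-0.1757 -9.6099] 5.246073536178072 23.9667
```

{"method": "jog_arm", "body": {
  "turn": [
    [0,0,0],
    [0,0,0],
    [0,0,0],
    [0,0,0]
  ],
  "delta_pos": [
    [0,0.004,0],
    [0,0.003,0],
    [0,0,0],
    [0,0,0]
  ],
  "gripper": [0,0,0,0]
}}

```text
time: 24.3
tool_pos: [0.5071, 0.0211, 0.0295]
tcp_rot: [0.417, 3.112, -0.006]
wrist_force: [-2.9, -10.6, 6.9]
width: 0.001
grip_force: 6.2
```

```bash
python3 st.py
```

```text
tcp fix [ 0.0022 -0.1277] 0.029491824772675118 F fix [ -0.0024 -11.0132] 6.940264234009622 24.3
```

Now I'll retreat and check the gauge again, using the same path.

{"method": "jog_arm", "body": {
  "turn": [
    [0,0,0],
    [0,0,0],
    [0,0,0],
    [0,0,0],
    [0,0,0],
    [0,0,0],
    [0,0,0],
    [0,0,0],
    [0,0,0],
    [0,0,0],
    [0,0,0]
  ],
  "delta_pos": [
    [0,-0.008,0],
    [0,-0.008,0],
    [0,0,-0.0285],
    [0,0,-0.0285],
    [0,0,-0.0285],
    [0,0,-0.0285],
    [0,0,-0.0285],
    [-0.0135,0.0265,0],
    [-0.0135,0.0265,0],
    [-0.0135,0.0265,0],
    [-0.0135,0.0265,0]
  ],
  "gripper": [0,0,0,0,0,0,0,0,0,0,0]
}}

```text
time: 25.22
tool_pos: [0.5831, 0.0966, 0.1711]
tcp_rot: [0.421, 3.112, 0.001]
wrist_force: [-0.3, 0.6, -0.6]
width: 0.001
grip_force: 0.0
```

{"method": "jog_arm", "body": {
  "turn": [
    [-0.11,0,0],
    [-0.11,0,0],
    [-0.11,0,0],
    [-0.11,0,0],
    [-0.11,0,0],
    [-0.11,0,0],
    [-0.11,0,0],
    [-0.11,0,0],
    [0,0,0],
    [0,0,0]
  ],
  "delta_pos": [
    [0,0,0],
    [0,0,0],
    [0,0,0],
    [0,0,0],
    [0,0,0],
    [0,0,0],
    [0,0,0],
    [0,0,0],
    [0,0,0],
    [0,0,0]
  ],
  "gripper": [0,0,0,0,0,0,0,0,0,0]
}}

```text
time: 26.05
tool_pos: [0.5814, 0.0946, 0.1687]
tcp_rot: [0.373, 2.722, 1.279]
wrist_force: [-0.2, -0.3, 0.3]
width: 0.001
grip_force: 0.0
```

```bash
python3 -i gauge.py w13.png <<'E'
print(s['tool_pos'],s['tcp_rot'],s['time'])
W=lambda x,y,z:[*(r@np.array([x,y])+t),z]
a=proj(C,[W(.05,.025,.0645),W(.05,.025,.0655),W(.05,.038,.0705)]);print(a,'px per mm z',a[1]-a[0],'expected top-edge diff at z+8',a[2]-a[0])
E
```

```text
[ 249  210   42   41 1044] [266.74904215 233.82183908]
220 . . . . . . . . . . . . . . . . . . 11 14 20 22 22 22 22 22 22 22 22 22 22 18 . . . . . . . . . . . . . . . . . . . . . . . . . . . .
232 . . . . . . . . . . . . . . . . . . 11 11 17 22 22 22 22 22 22 22 22 22 22 20 16 13 12 12 12 13 13 12 10  9  9  9  9 11 13 15 18 19 21 22 22 22 22 22 22 22 15 .
241 . . . . . . . . . . . . . . . . . . . 11 14 20 22 22 22 22 22 22 22 22 22 21 16 10 10 10 10 10 10 11 10 18 22 22 22 22 22 22 22 22 22 22 22 22 22 22 22 22 16 .
246 . . . . . . . . . . . . . . . . . . . 10 11 18 22 22 22 22 22 22 22 22 22 22 22 . . . . . . 11 11 18 22 22 22 22 22 22 22 22 22 22 22 21 20 19 14  8 . .
[0.58141415 0.09458201 0.16867139] [0.37333311 2.72151855 1.27919205] 26.05
[[256.83638066 231.62714353]
 [257.84859634 231.8907138 ]
 [277.05962712 228.98933569]] px per mm z [1.01221568 0.26357027] expected top-edge diff at z+8 [20.22324646 -2.63780784]>>> >>> >>> >>>
```

The top-edge difference is 20.6 px against a target of 20.2 px, so the pointer is within about 0.5 mm of the mark. Now the lever: I'll approach the ball from its -x side.

{"method": "jog_arm", "body": {
  "turn": [
    [0.11,0,0],
    [0.11,0,0],
    [0.11,0,0],
    [0.11,0,0],
    [0.11,0,0],
    [0.11,0,0],
    [0.11,0,0],
    [0.11,0,0],
    [0,0,0],
    [0,0,0],
    [0,0,0],
    [0,0,0],
    [0,0,0],
    [0,0,0],
    [0,0,0],
    [0,0,0],
    [0,0,0],
    [0,0,0],
    [0,0,0]
  ],
  "delta_pos": [
    [0,0,0],
    [0,0,0],
    [0,0,0],
    [0,0,0],
    [0,0,0],
    [0,0,0],
    [0,0,0],
    [0,0,0],
    [0,0,-0.025],
    [0,0,-0.022],
    [0.0235,0.0226,0],
    [0.0235,0.0226,0],
    [0.0235,0.0226,0],
    [0.0235,0.0226,0],
    [0.0235,0.0226,0],
    [0.0235,0.0226,0],
    [0.0235,0.0226,0],
    [0,0,0],
    [0,0,0]
  ],
  "gripper": [0,0,0,0,0,0,0,0,0,0,0,0,0,0,0,0,0,0,0]
}}

```text
time: 27.68
tool_pos: [0.465, 0.2948, 0.2196]
tcp_rot: [0.411, 3.11, 0.003]
wrist_force: [0.4, 0.2, -0.6]
width: -0.002
grip_force: 0.0
```

```bash
python3 st.py; cat > ball.py <<'E'
from h import *
import pickle,sys
np.set_printoptions(precision=4,suppress=True)
th,r,t=pickle.load(open('fix.pkl','rb'));W=lambda x,y,z:[*(r@np.array([x,y])+t),z]
for n in ('top','side'):
    s,im=shot(n,n+sys.argv[1]+'.png'); C=cam(n,s)
    pa=proj(C,[W(-.0684,.12,.104),W(.0084,.12,.104)]); print(n,'pred ball at 0 / 1.0',pa)
    c=pa.mean(0).astype(int); x0,y0=c[0]-25,c[1]-25; g=im[y0:y0+50,x0:x0+50].max(2)
    k,l,st,ce=cv2.connectedComponentsWithStats((g<45).astype(np.uint8))
    for i in range(1,k):
        if 12<st[i,4]<400: print(st[i,2:],ce[i]+[x0,y0])
E
python3 ball.py b0
```

```text
tcp fix [-0.1111  0.1249] 0.21958751867886664 F fix [0.2823 0.3193] -0.5532659915274262 27.6833
top pred ball at 0 / 1.0 [[183.4621 247.9846]
 [194.0756 216.9963]]
[ 8 22 23] [207.8696 241.2609]
[ 9  9 65] [183.9538 246.0462]
[ 6  4 19] [165.3684 254.8947]
side pred ball at 0 / 1.0 [[277.4259 176.2529]
 [302.2302 176.4419]]
```

{"method": "jog_arm", "body": {
  "turn": [
    [0,0,0],
    [0,0,0],
    [0,0,0],
    [0,0,0],
    [0,0,0],
    [0,0,0],
    [0,0,0],
    [0,0,0],
    [0,0,0],
    [0,0,0],
    [0,0,0],
    [0,0,0],
    [0,0,0],
    [0,0,0],
    [0,0,0],
    [0,0,0],
    [0,0,0]
  ],
  "delta_pos": [
    [0,-0.004,0.025],
    [0,0,0.025],
    [0,0,0.025],
    [0,0,0.025],
    [0,0,0.022],
    [0,0,0],
    [-0.008,0,0],
    [-0.008,0,0],
    [-0.008,0,0],
    [-0.008,0,0],
    [-0.008,0,0],
    [-0.008,0,0],
    [-0.008,0,0],
    [-0.008,0,0],
    [-0.008,0,0],
    [-0.008,0,0],
    [0,0,0]
  ],
  "gripper": [0,0,0,0,0,0,0,0,0,0,0,0,0,0,0,0,0]
}}

```text
time: 29.2
tool_pos: [0.5432, 0.2663, 0.0951]
tcp_rot: [0.42, 3.112, -0.0]
wrist_force: [0.1, 0.8, 0.3]
width: 0.0
grip_force: 0.0
```

```bash
python3 st.py; python3 ball.py b1
```

```text
tcp fix [-0.0282  0.1182] 0.0951251860308192 F fix [-0.0818  0.7674] 0.2870771224388132 29.2
top pred ball at 0 / 1.0 [[183.4621 247.9846]
 [194.0756 216.9963]]
[ 14  20 223] [169.0448 214.7892]
side pred ball at 0 / 1.0 [[277.4259 176.2529]
 [302.2302 176.4419]]
```

{"method": "jog_arm", "body": {
  "turn": [
    [0,0,0],
    [0,0,0],
    [0,0,0],
    [0,0,0],
    [0,0,0]
  ],
  "delta_pos": [
    [-0.004,0,0],
    [-0.004,0,0],
    [-0.004,0,0],
    [-0.002,0,0],
    [0,0,0]
  ],
  "gripper": [0,0,0,0,0]
}}

```text
time: 29.72
tool_pos: [0.5555, 0.263, 0.0953]
tcp_rot: [0.42, 3.113, -0.0]
wrist_force: [-0.3, -0.1, 0.1]
width: -0.001
grip_force: 0.0
```

```bash
python3 st.py
```

```text
tcp fix [-0.0155  0.1183] 0.0952530643027665 F fix [-0.3097 -0.1627] 0.09512197366913341 29.7167
```

{"method": "jog_arm", "body": {
  "turn": [
    [0,0,0],
    [0,0,0],
    [0,0,0],
    [0,0,0]
  ],
  "delta_pos": [
    [-0.003,0,0],
    [-0.003,0,0],
    [-0.003,0,0],
    [0,0,0]
  ],
  "gripper": [0,0,0,0]
}}

```text
time: 30.05
tool_pos: [0.557, 0.2625, 0.0949]
tcp_rot: [-0.42, -3.099, 0.001]
wrist_force: [-20.3, 6.1, 10.9]
width: -0.001
grip_force: 10.6
```

```bash
python3 st.py; python3 - <<'E'
from h import *
import pickle
np.set_printoptions(precision=3,suppress=True)
th,r,t=pickle.load(open('fix.pkl','rb'));W=lambda x,y,z:[*(r@np.array([x,y])+t),z]
s,im=shot('wrist','w14.png'); C=cam('wrist',s)
print(proj(C,[W(.0084,.12,.104),W(-.0684,.12,.104)]))
g=(im.max(2)<45).astype(np.uint8); k,l,st,ce=cv2.connectedComponentsWithStats(g)
for i in np.argsort(-st[1:,4])[:6]+1: print(st[i],ce[i])
E
```

```text
tcp fix [-0.0138  0.1182] 0.09492114094290492 F fix [-21.2071   0.4383] 10.894271143187332 30.05
[[320.121 381.893]
 [320.466 189.147]]
[   13   302   611   178 50030] [317.503 426.446]
[   0  141  161  234 5681] [ 96.381 211.919]
[333 260  18   5  62] [341.065 262.629]
[294 260  18   5  58] [302.448 262.776]
[ 60 204  10   4  19] [ 64.    206.053]
[322 220   9   1   9] [326. 220.]
```

The end stop was felt (21 N at the expected place). I'll back off, raise the arm clear and verify.

{"method": "jog_arm", "body": {
  "turn": [
    [0,0,0],
    [0,0,0],
    [0,0,0],
    [0,0,0],
    [0,0,0],
    [0,0,0],
    [0,0,0],
    [0,0,0],
    [0,0,0],
    [0,0,0],
    [0,0,0],
    [0,0,0],
    [0,0,0]
  ],
  "delta_pos": [
    [0.01,0,0],
    [0.02,0,0],
    [0.03,0,0],
    [0.035,0,0],
    [0,0,-0.03],
    [0,0,-0.03],
    [0,0,-0.03],
    [0,0.03,-0.03],
    [0,0.03,0],
    [0,0.03,0],
    [0,0.03,0],
    [0,0,0],
    [0,0,0]
  ],
  "gripper": [0,0,0,0,0,0,0,0,0,0,0,0,0]
}}

```text
time: 31.18
tool_pos: [0.5041, 0.4024, 0.2147]
tcp_rot: [0.417, 3.113, 0.0]
wrist_force: [-0.6, 0.3, -0.4]
width: 0.001
grip_force: 0.0
```

```bash
python3 st.py; python3 ball.py b2; python3 - <<'E'
from h import *
import pickle
th,r,t=pickle.load(open('fix.pkl','rb'));W=lambda x,y,z:[*(r@np.array([x,y])+t),z]
s,im=shot('wrist','w15.png'); C=cam('wrist',s); print(proj(C,[W(.0084,.12,.104),W(-.0684,.12,.104)]))
im=cv2.imread('pics/topb2.png')
# shoe + wedge positions in top view, fixture frame
C=cam('top'); h=cv2.cvtColor(im,cv2.COLOR_BGR2HSV)
w=cv2.inRange(h,(8,110,40),(22,255,255)); w[:,:200]=0;w[:,380:]=0;w[:195]=0;w[300:]=0
k,l,st,ce=cv2.connectedComponentsWithStats(w)
for i in range(1,k):
    if st[i,4]>40: print(st[i],ce[i],(onz(C,[ce[i]],.045)[0,:2]-t)@r)
E
```

```text
tcp fix [-0.102  0.239] 0.2146796555332439 F fix [-0.7046  0.1225] -0.4012982066698925 31.1833
top pred ball at 0 / 1.0 [[183.4621 247.9846]
 [194.0756 216.9963]]
[ 9 10 65] [194.0462 216.8615]
[ 9 24 35] [207.8571 241.2571]
[ 4  9 14] [200.7143 236.3571]
side pred ball at 0 / 1.0 [[277.4259 176.2529]
 [302.2302 176.4419]]
[[163.50060459 376.60695802]
 [149.17161964 284.57367215]]
[231 206  13  13  45] [236.84444444 211.28888889] [0.05937376 0.04311077]
[228 220  33  32 698] [243.91833811 236.07593123] [0.00414824 0.00692419]
[257 236   9  15  80] [260.95   242.6375] [-0.0002701  -0.03853219]
```

The ball is at (194.0, 216.9), which is exactly the predicted position for 1.0 rad. The arm is clear, so I'll hand in.

```bash
python3 -c "
from workcell import ticket
print(ticket.finish_job())"
```

```text
the job is handed in; nothing more can be done
None
```

I handed the job in at about 31 s. The long wedge lies in the shoe's tray, the pointer measured within about 0.5 mm of the mark, and the lock lever is at its far stop. No verdict came back, and I viewed 11 pictures, one over the limit of 10.

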